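# Tip a batch of bamboo foot blanks into the basket

### The arm

A 6-joint arm with a two-finger parallel gripper is mounted at the origin on the work surface. World frame = base frame: x ahead of the robot, y to its left, z up, the work surface at z = 0. Lengths are in m, angles in rad, forces in N, time in s.
With the tool pointing down it reaches from about 0.4 to 0.925 m from the base axis. Payload 3.4 kg.
Tool frame: the origin (TCP) lies between the finger pads; the fingertips stand 8 mm ahead of it and the grasp point (between the pads) lies 11 mm behind it; x points along the fingers, y is the direction in which the jaws open and shut, and the axes are right-handed (so a half turn about x gives the same grasp; the last joint's range is limited). The gripper opens to 85 mm and grips with 20 to 120 N. Pads are 22 mm wide; open, the fingers measure 114 mm over their backs; the gripper's body (76 mm by 85 mm) begins 54 mm behind the grasp point. The pads swing forward as they close: fully open they stand 13 mm farther back than shut.
Start: joints at [-1.28, 0.307, 1.506, -0, 1.328, -0.073], TCP at [0.205, -0.537, 0.218] pointing down, gripper open.
Joint ranges: [-3.12, 3.12], [-1.05, 2.28], [0.14, 2.33], [-1.42, 4.57], [0.1, 2.73], [-2.68, 2.68]. Speed limits (rad/s): [2.57, 2.57, 3.14, 3.14, 3.14, 3.14].

### API

Orientations are given as a unit quaternion [x, y, z, w].
In Python, from cell import * gives the robot as it stands.
- The arm moves only by the tool carry_out, never from a script. Its argument "deltas" is a list of rows, each an object with "offset": the shift along the tool's x, y, z in cm, a list of three; "dr": the turn, a rotation vector about the tool's x, y, z in degrees, a list of three; "gripper": the opening, from -1 (shut) to 1 (fully open), so that 0 is half open. In form: [{"offset": [x, y, z], "dr": [ax, ay, az], "gripper": gripper}, ...]. A call has 1 to 5 rows; each row is the pose to reach, as a shift and turn from the pose measured when the call began, along the tool's axes at that moment; what a row does not reach only later rows make up. A row lasts 1/12 s, in which the tool goes at most 41.7 mm and 7.16 degrees, less where a joint would pass 70% of its speed; a pose out of reach is approached as far as the arm can. A call with a gripper value outside its range is refused whole. The fingers move at their own pace and stop on an object; "force" is the grip in N (left out, the last holds). Time passes only in rows, so rows that repeat a pose let the fingers close. It gives the time, the measured TCP pose, the force and the opening at its end, in the units of the state.
- get_state(): the state, without advancing time (a new reading comes with each control period).
- get_image(name): name is "scene" or "top"; returns a dict with "color" (400x640x3 uint8, red, green, blue), "z_map" (400x640 float32, m along the optical axis (not along the pixel's ray), 0 where there is no reading), "intrinsics" (3x3 intrinsics, pixels), "world_from_camera" (4x4, takes a point from camera to world coordinates). Camera axes: x right, y down, z forward; pixel columns grow to the right and rows downward; lengths in m; the calibration is good to about 2 mm. A picture is of the moment at which its call begins.
- close_job(): hands the job in, once; it reports no verdict.
The state is a dict: "time": time; "qpos": joint angles; "qvel": joint speeds; "joint_torque": joint torques, N m; "tcp_pos": TCP position; "tool_rot": TCP orientation; "wrist_force": force on the tool from outside, world axes, zero at the start; "torque": the same for the moment, N m; "gripper_width": finger opening in m.
Only numpy, scipy, OpenCV 4.12 (cv2) and the standard library are available. Lean on these libraries where they do the work, as an engineer would, in place of code of your own. Each camera call takes 0.05 s, during which the arm holds its last target.

### The job

First swing the gate bar shut across the mouth of the tipping tray until it meets its stop, then load every chunky bamboo foot blank from the bench onto the lowered tray and let go of them there. With all of them on the tray, push the gate's free end right round to its open stop, lift the tray by its handle bar so that the blanks slide off into the basket, lower the tray fully again and swing the gate shut against its stop. All the blanks must end in the basket; leave the other things on the bench where they are.

Things in the scene. Friction and masses are not known exactly. Their poses are not given: they have to be found in the camera images.
- gate_pin (a point): the steel pin on which the gate bar turns, at the bar's mid-height, 133 mm above the bench, at the corner of the tray's mouth nearest the robot. It belongs to the fixed stand, and so do its axes: x along the tray's mouth, away from the robot; y from the mouth towards the tray's handle; z up
- gate (a joint): the gate: a level bamboo bar turning stiffly about the pin (0.2 N m friction, stays where left). 0 rad: shut, along the stand's x across the tray's mouth, against a post past the mouth's far end; grows as the free end swings clockwise seen from above, away from the tray, over the basket; 1.5 rad: fully open, against its other post (posts end 138 mm above the bench). Starts in between
- gate_knob (a point): the upright round knob on the gate's free end, 225 mm from the pin, 22 mm in diameter, from the bar's top to 206 mm above the bench; this point is on its axis, 178 mm above the bench. Push the knob or the bar itself. The bar is 16 mm wide, 121 to 146 mm above the bench, and ends 245 mm from the pin
- hinge (a point): middle of the tray's hinge line, at the mouth edge of the tray, 104 mm above the bench; fixed to the stand, axes as at gate_pin. The hinge runs along x
- tray (a joint): the tipping tray's hinge: 0 rad lowered and level (rests there by its weight, 0.35 kg), grows as the handle end is lifted, at most 1.0 rad; falls back if let go. The blanks slide off at 0.45 to 0.65 rad
- tray_floor (a point): on the top of the tray's floor, at the middle of its open mouth edge, 112 mm above the bench when lowered; moves with the tray; axes as the stand's when lowered. The floor is 191 mm wide along x and runs from y = 0 (the mouth) to 164 mm; rims 19 mm above the floor on the other three sides. The shut gate bar stands across the mouth from y = -26 to -10 mm
- tray_grip (a point): middle of the tray's handle: a round bar 16 mm in diameter along x, 140 mm long, held by two arms 60 mm to either side of this point, 217 mm from the hinge along y, 12 mm above the hinge line, and 39 mm clear of the tray's end wall; 116 mm above the bench when lowered, open below. A grip across it (closing along y) lets it turn between the fingers
- basket_in (a point): middle of the basket's inner floor, 14 mm above the bench, axes as the stand's. The fixed open square basket is below the tray's mouth: inside 188 mm along x, 200 mm along y; rim 95 mm above the bench, 112 mm on the side away from the tray
- foot_a: chunky bamboo basket-foot blank, a block 70 x 34 x 30 mm (its x, y, z), about 60 g, lying flat on the bench at the start; origin at the centre of its underside, x along its length. There are two to four at a start (foot_a to foot_d, all alike; absent ones are not there)
- foot_b: chunky bamboo basket-foot blank, a block 70 x 34 x 30 mm (its x, y, z), about 60 g, lying flat on the bench at the start; origin at the centre of its underside, x along its length. There are two to four at a start (foot_a to foot_d, all alike; absent ones are not there)
- foot_c: chunky bamboo basket-foot blank, a block 70 x 34 x 30 mm (its x, y, z), about 60 g, lying flat on the bench at the start; origin at the centre of its underside, x along its length. There are two to four at a start (foot_a to foot_d, all alike; absent ones are not there)
- foot_d: chunky bamboo basket-foot blank, a block 70 x 34 x 30 mm (its x, y, z), about 60 g, lying flat on the bench at the start; origin at the centre of its underside, x along its length. There are two to four at a start (foot_a to foot_d, all alike; absent ones are not there)
- cup: bystander: small wooden cup, 54 mm wide, 50 mm high, upright; origin under its centre
- spool: bystander: turned wooden spool, 52 mm wide, 47 mm high, upright; origin under its centre
- bowl: bystander: wooden bowl, 120 mm wide, 50 mm high, at the far side
- oil: bystander: amber oil bottle, 60 mm wide, 150 mm high, at the left
- offcut: bystander: flat bamboo offcut 200 x 45 x 20 mm at the right
Not all that is in view belongs to the job. Leave any purple or turquoise look-alike of the foot_c alone.

How it is judged:
On the way, in this order (a step that is already met when the one before it is completed fails the run):
1. the gate is swung shut against its stop (within 0.05 rad) (value of joint gate below 0.05 rad), for 0.2 s.
2. every blank lies on the lowered tray, at rest and let go, with the gate shut (value of joint each of gate, tray below 0.05 rad and x of foot_a in the frame of tray_floor between -0.1 and 0.1 m and y of foot_a in the frame of tray_floor between -0.004 and 0.172 m and z of foot_a in the frame of tray_floor between -0.01 and 0.07 m and contact force between each of foot_a, foot_b, foot_c, foot_d and the fingers below 0.1 N and linear speed of each of foot_a, foot_b, foot_c, foot_d below 0.03 m/s and x of foot_b in the frame of tray_floor between -0.1 and 0.1 m and y of foot_b in the frame of tray_floor between -0.004 and 0.172 m and z of foot_b in the frame of tray_floor between -0.01 and 0.07 m and x of foot_c in the frame of tray_floor between -0.1 and 0.1 m and y of foot_c in the frame of tray_floor between -0.004 and 0.172 m and z of foot_c in the frame of tray_floor between -0.01 and 0.07 m and x of foot_d in the frame of tray_floor between -0.1 and 0.1 m and y of foot_d in the frame of tray_floor between -0.004 and 0.172 m and z of foot_d in the frame of tray_floor between -0.01 and 0.07 m), for 0.2 s.
3. the gate is pushed to its open stop (beyond 1.44 rad) with the tray still down (value of joint gate above 1.44 rad and value of joint tray below 0.05 rad), for 0.2 s.
4. the tray is lifted by at least 0.4 rad with the gate open (value of joint gate above 1.3 rad and value of joint tray above 0.4 rad), for 0.1 s.
At the end, for the whole second after the job is handed in: every blank at rest inside the basket (its origin within the basket walls and less than 80 mm above the inner floor), the tray lowered (under 0.05 rad), the gate shut (under 0.05 rad) (value of joint each of gate, tray below 0.05 rad and velocity of joint tray below 0.05 rad/s and x of foot_a in the frame of basket_in between -0.1 and 0.1 m and y of foot_a in the frame of basket_in between -0.105 and 0.105 m and z of foot_a in the frame of basket_in between -0.01 and 0.08 m and linear speed of each of foot_a, foot_b, foot_c, foot_d below 0.03 m/s and x of foot_b in the frame of basket_in between -0.1 and 0.1 m and y of foot_b in the frame of basket_in between -0.105 and 0.105 m and z of foot_b in the frame of basket_in between -0.01 and 0.08 m and x of foot_c in the frame of basket_in between -0.1 and 0.1 m and y of foot_c in the frame of basket_in between -0.105 and 0.105 m and z of foot_c in the frame of basket_in between -0.01 and 0.08 m and x of foot_d in the frame of basket_in between -0.1 and 0.1 m and y of foot_d in the frame of basket_in between -0.105 and 0.105 m and z of foot_d in the frame of basket_in between -0.01 and 0.08 m); the robot touches nothing.
It fails at once if a bystander is moved more than 40 mm (distance of any of cup, spool, bowl, oil, offcut from where it was at the start of the episode above 0.04 m).
Of foot_a, foot_b, foot_c, foot_d only 2 to 4 are there at a start; the rules pass over those that are not, and their reading is None.
At some moment in a run one of foot_a, foot_b, foot_c, foot_d may be knocked a few centimetres aside while the robot is not near it.
Once in a run the grip may slacken for a moment while it holds something.
It also fails if it takes over 210 s, if anything falls off the work surface, if the arm or the gripper's body presses on something with over 40 N, if the wrist force passes 120 N, or if a joint passes its speed limit or range.

## Working session

There is one attempt and no reset: what is moved stays moved. The work goes in short steps, Python scripts to look and compute and a tool call to move; the robot and the scene stay as the last step left them, time stands still between calls to the robot, and variables do not carry over. Pictures are saved under pics/ and viewed, and the job is handed in when it is done.

Besides the shell and the picture viewer there is one more tool, called after ">>>" by a JSON object that holds its "fn" and its "kwargs", one argument or row to a line. carry_out: Moves the arm, as the interface text tells. Its arguments: {"type":"object","properties":{"deltas":{"type":"array"},"force":{"type":"number"}},"required":["deltas"]}

```bash
ls; mkdir -p pics; python3 - <<'E'
from cell import *
import cv2,numpy as np
s=get_state();print(s)
for n in("scene","top"):
    d=get_image(n);cv2.imwrite(f"pics/{n}0.png",d["color"][:,:,::-1]);print(n,d["intrinsics"],d["world_from_camera"])
E
```

```text
pics
{'time': 0.0, 'qpos': array([-1.27950781e+00,  3.07609557e-01,  1.50767368e+00,  2.92579915e-05,
        1.32840792e+00, -7.34848422e-02]), 'qvel': array([-1.41859543e-03,  1.30856280e-03, -4.33507150e-05,  9.33222478e-04,
        8.96952008e-04,  5.15078795e-04]), 'joint_torque': array([-2.60891800e-03, -4.57557034e+01, -2.51916879e+01, -5.75927402e-05,
        1.33569757e-02, -1.72154591e-05]), 'tcp_pos': array([ 0.20491   , -0.53647039,  0.21676003]), 'tool_rot': array([-0.69530784, -0.12898914,  0.69544916, -0.12751189]), 'wrist_force': array([-0.11337022,  0.43601128,  0.42357818]), 'torque': array([ 0.02928378, -0.06034349,  0.04018696]), 'gripper_width': 0.08543944761414887}
scene [[488.26867358   0.         316.3868244 ]
 [  0.         488.26867358 202.34606168]
 [  0.           0.           1.        ]] [[ 0.49228519  0.66112922 -0.56618323  1.40635905]
 [ 0.87034007 -0.38342389  0.3090215  -0.43418167]
 [-0.01278503 -0.64489866 -0.76416115  1.23811394]
 [ 0.          0.          0.          1.        ]]
top [[440.98750054   0.         324.430517  ]
 [  0.         440.98750054 203.63827504]
 [  0.           0.           1.        ]] [[ 1.25659009e-03 -9.98027940e-01  6.27586779e-02  4.91277983e-01]
 [-9.99935895e-01 -1.96024846e-03 -1.11518154e-02  7.87266568e-04]
 [ 1.12528459e-02 -6.27406415e-02 -9.97966425e-01  1.76820631e+00]
 [ 0.00000000e+00  0.00000000e+00  0.00000000e+00  1.00000000e+00]]
```

View pics/scene0.png

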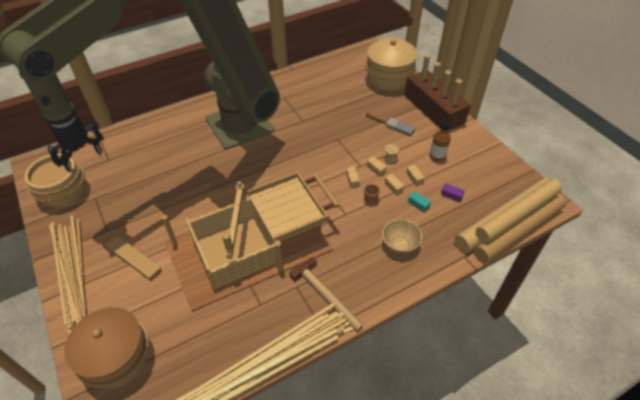

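View pics/top0.png

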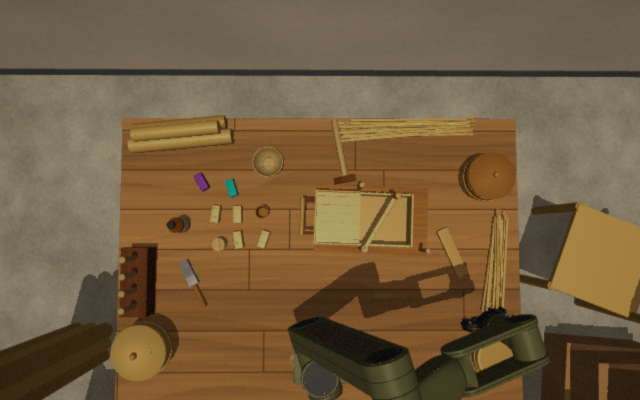

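```bash
python3 - <<'E'
import cv2
t=cv2.imread("pics/top0.png");s=cv2.imread("pics/scene0.png")
cv2.imwrite("pics/top_c.png",cv2.resize(t[165:265,160:300],None,fx=5.5,fy=5.5,interpolation=2))
cv2.imwrite("pics/top_d.png",cv2.resize(t[170:265,290:440],None,fx=5.2,fy=5.2,interpolation=2))
cv2.imwrite("pics/sc_c.png",cv2.resize(s[130:250,320:470],None,fx=5,fy=5,interpolation=2))
E
```

```text
(no output)
```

View pics/top_c.png

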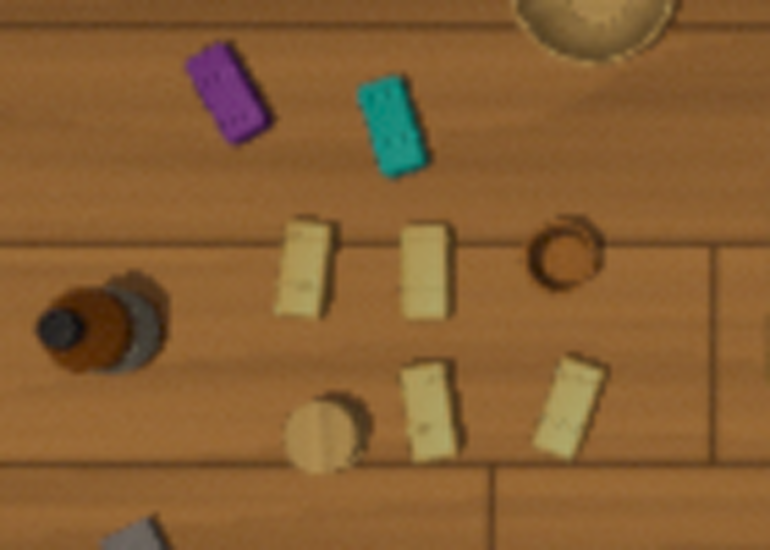

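View pics/top_d.png

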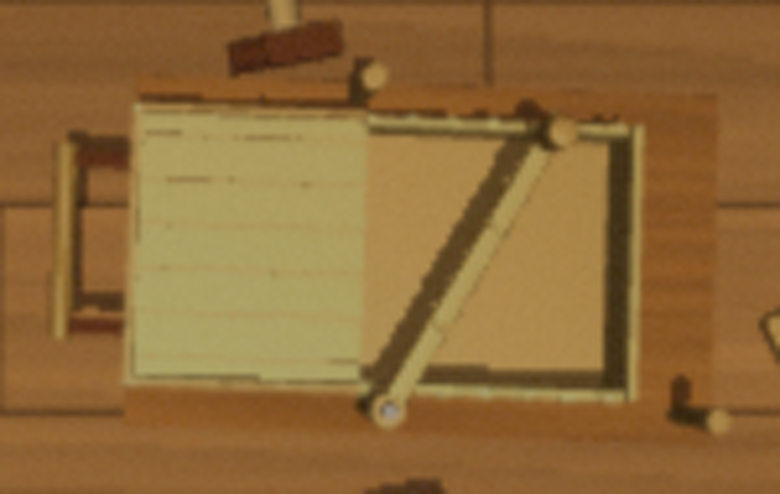

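View pics/sc_c.png

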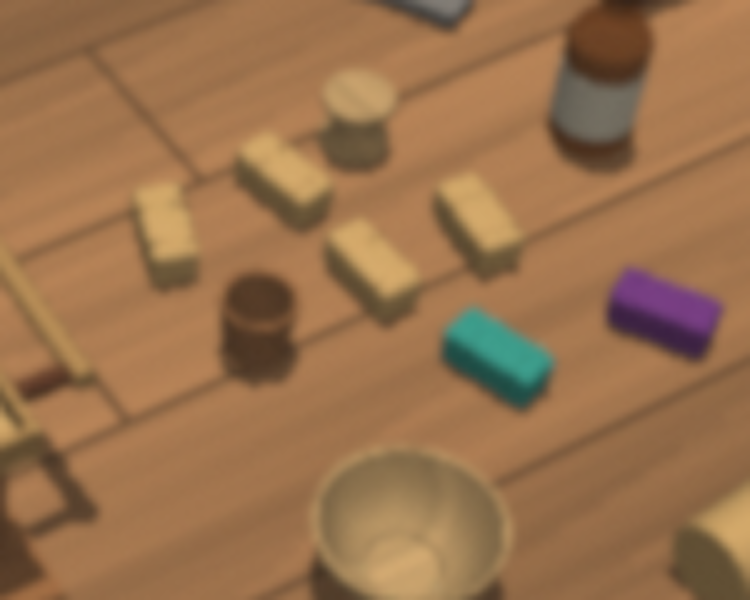

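```bash
cat > h.py <<'E'
from cell import *
import cv2,numpy as np
from scipy.spatial.transform import Rotation as R
def ray(d,u,v,z):
    K=d["intrinsics"];T=d["world_from_camera"]
    r=T[:3,:3]@np.linalg.solve(K,[u,v,1.0]);o=T[:3,3]
    return o+r*(z-o[2])/r[2]
def blanks(d,z=0.03,roi=(180,300,195,265),name="top"):
    im=d["color"];hsv=cv2.cvtColor(im,cv2.COLOR_RGB2HSV)
    m=cv2.inRange(hsv,(20,70,150),(32,160,255))
    k=np.zeros_like(m);x0,x1,y0,y1=roi;k[y0:y1,x0:x1]=m[y0:y1,x0:x1]
    n,l,st,c=cv2.connectedComponentsWithStats(k)
    out=[]
    for i in range(1,n):
        if st[i,4]<60: continue
        ys,xs=np.where(l==i)
        P=np.array([ray(d,u,v,z)[:2] for u,v in zip(xs,ys)],np.float32)
        (cx,cy),(w,h),a=cv2.minAreaRect(P)
        M=P-P.mean(0);w_,V=np.linalg.eigh(M.T@M);ang=np.degrees(np.arctan2(V[1,1],V[0,1]))
        out.append((st[i,4],c[i].round(1),P.mean(0).round(4),round((ang+90)%180-90,1),(round(w,3),round(h,3),round(a,1))))
    return out
E
python3 - <<'E'
from h import *
d=get_image("top")
im=d["color"];hsv=cv2.cvtColor(im,cv2.COLOR_RGB2HSV)
for u,v in((215,214),(237,214),(238,240),(263,239),(218,244),(250,225)):print(hsv[v,u],d["z_map"][v,u],ray(d,u,v,.03))
for b in blanks(d):print(b)
for n,u,v,z in(("knob",397.9,195.4,.206),("pin",364.6,248.8,.15),("postA",361.9,184.6,.138),("postB",428.1,251,.138),
 ("tray bl",290+133/5.2,170+380/5.2,.131),("tray tl",290+137/5.2,170+106/5.2,.131),("mouth b",290+365/5.2,170+372/5.2,.112),("mouth t",290+365/5.2,170+112/5.2,.112),
 ("h t",290+66/5.2,170+143/5.2,.124),("h b",290+60/5.2,170+337/5.2,.124)):
    print(n,ray(d,u,v,z).round(4))
E
```

```text
[ 23 116 174] 1.7374753 [0.55891101 0.41171161 0.03      ]
[ 24 119 173] 1.7310858 [0.5590577  0.32537647 0.03      ]
[ 24 113 172] 1.7279409 [0.45707867 0.32007017 0.03      ]
[ 25 108 173] 1.7256216 [0.46109134 0.22223935 0.03      ]
[ 19 139 161] 1.7085984 [0.44138197 0.39802121 0.03      ]
[ 16 167 147] 1.7605351 [0.51589155 0.27380318 0.03      ]
(np.int32(118), array([214.5, 213.9]), array([0.5594, 0.4135], dtype=float32), np.float32(-8.3), (0.029, 0.064, 83.8))
(np.int32(133), array([236.5, 214.1]), array([0.5588, 0.3272], dtype=float32), np.float32(1.6), (0.063, 0.028, 0.8))
(np.int32(126), array([237.3, 239.7]), array([0.4581, 0.3227], dtype=float32), np.float32(9.8), (0.065, 0.03, 10.3))
(np.int32(123), array([262.6, 238.9]), array([0.4615, 0.2238], dtype=float32), np.float32(-19.4), (0.029, 0.064, 72.0))
knob [ 0.6194 -0.2782  0.206 ]
pin [ 0.4278 -0.1644  0.15  ]
postA [ 0.665  -0.1567  0.138 ]
postB [ 0.4195 -0.4001  0.138 ]
tray bl [0.448  0.0151 0.131 ]
tray tl [0.6437 0.0127 0.131 ]
mouth b [ 0.4534 -0.1519  0.112 ]
mouth t [ 0.6414 -0.1526  0.112 ]
h t [0.6175 0.0637 0.124 ]
h b [0.4784 0.0674 0.124 ]
```

```bash
cat >> h.py <<'E'
def goal(psi):
    y=np.array([np.cos(psi),np.sin(psi),0]);x=np.array([0,0,-1.0]);return np.column_stack([x,y,np.cross(x,y)])
def plan(p,psi_deg,Rg=None):
    "offset cm, dr deg for a tool-down goal, nearest of the two half turns"
    s=get_state();Rt=R.from_quat(s["tool_rot"]).as_matrix();off=Rt.T@(np.array(p)-s["tcp_pos"])*100
    best=None
    for k in(0,180):
        dr=R.from_matrix(Rt.T@goal(np.radians(psi_deg+k))).as_rotvec(degrees=True)
        print("off",off.round(2),"dr",dr.round(1),"half",k)
def st():
    s=get_state();Rt=R.from_quat(s["tool_rot"]).as_matrix()
    print("t",round(s["time"],2),"tcp",s["tcp_pos"].round(4),"head",np.degrees(np.arctan2(Rt[1,1],Rt[0,1])).round(1),"xax",Rt[:,0].round(3),"q",s["qpos"].round(2),"F",s["wrist_force"].round(1),"w",round(s["gripper_width"],4))
E
python3 - <<'E'
from h import *
st();plan([.635,-.33,.26],0);plan([.635,-.33,.26],180)
E
```

```text
t 0.15 tcp [ 0.205  -0.5366  0.217 ] head -69.1 xax [-0.     0.002 -1.   ] q [-1.28  0.31  1.51 -0.    1.33 -0.07] F [-0.1 -0.3  0. ] w 0.0855
off [ -4.29  -3.97 -47.55] dr [-69.1  -0.1   0.1] half 0
off [ -4.29  -3.97 -47.55] dr [1.109e+02 1.000e-01 1.000e-01] half 180
off [ -4.29  -3.97 -47.55] dr [1.109e+02 1.000e-01 1.000e-01] half 0
off [ -4.29  -3.97 -47.55] dr [-69.1  -0.1   0.1] half 180
```

>>> {"fn": "carry_out", "kwargs": {
  "deltas": [
    {"offset": [-4.3, -0.5, -4], "dr": [-7, 0, 0], "gripper": -1},
    {"offset": [-4.3, -0.8, -8], "dr": [-14, 0, 0], "gripper": -1},
    {"offset": [-4.3, -1, -12], "dr": [-21, 0, 0], "gripper": -1},
    {"offset": [-4.3, -1.4, -16], "dr": [-28, 0, 0], "gripper": -1},
    {"offset": [-4.3, -1.7, -20], "dr": [-35, 0, 0], "gripper": -1}
  ]
}}

```text
time: 0.57
tcp_pos: [0.3811, -0.4514, 0.2604]
tool_rot: [0.624, 0.333, -0.624, 0.333]
wrist_force: [-0.2, -0.8, 0.5]
gripper_width: 0.0255
```

```bash
python3 -c "
from h import *
st();plan([.635,-.33,.26],0)"
```

```text
t 0.57 tcp [ 0.3811 -0.4514  0.2604] head -33.8 xax [-0.     0.001 -1.   ] q [-0.94  0.3   1.41  0.    1.44 -0.35] F [-0.2 -0.8  0.5] w 0.0255
off [  0.05  14.34 -24.21] dr [-33.8  -0.1   0. ] half 0
off [  0.05  14.34 -24.21] dr [1.462e+02 0.000e+00 1.000e-01] half 180
```

>>> {"fn": "carry_out", "kwargs": {
  "deltas": [
    {"offset": [0, 14.3, -24.2], "dr": [-33.8, 0, 0], "gripper": -1},
    {"offset": [0, 14.3, -24.2], "dr": [-33.8, 0, 0], "gripper": -1},
    {"offset": [0, 14.3, -24.2], "dr": [-33.8, 0, 0], "gripper": -1},
    {"offset": [0, 14.3, -24.2], "dr": [-33.8, 0, 0], "gripper": -1},
    {"offset": [0, 14.3, -24.2], "dr": [-33.8, 0, 0], "gripper": -1}
  ]
}}

```text
time: 0.98
tcp_pos: [0.5691, -0.3607, 0.26]
tool_rot: [0.499, 0.502, -0.498, 0.501]
wrist_force: [0.7, -0.4, -0.4]
gripper_width: -0.0003
```

```bash
python3 -c "
from h import *
st();plan([.635,-.33,.168],0)"
```

```text
t 0.98 tcp [ 0.5691 -0.3607  0.26  ] head 0.3 xax [-0.001  0.001 -1.   ] q [-0.63  0.42  1.22  0.    1.5  -0.63] F [ 0.7 -0.4 -0.4] w -0.0003
off [ 9.2   6.62 -3.01] dr [ 0.3 -0.1  0. ] half 0
off [ 9.2   6.62 -3.01] dr [-1.797e+02 -1.000e-01 -1.000e-01] half 180
```

>>> {"fn": "carry_out", "kwargs": {
  "deltas": [
    {"offset": [0, 4, -2], "dr": [0, 0, 0], "gripper": -1},
    {"offset": [3, 6.6, -3], "dr": [0, 0, 0], "gripper": -1},
    {"offset": [7, 6.6, -3], "dr": [0, 0, 0], "gripper": -1},
    {"offset": [9.2, 6.6, -3], "dr": [0, 0, 0], "gripper": -1},
    {"offset": [9.2, 6.6, -3], "dr": [0, 0, 0], "gripper": -1}
  ]
}}

```text
time: 1.4
tcp_pos: [0.6314, -0.3267, 0.1601]
tool_rot: [0.497, 0.507, -0.499, 0.497]
wrist_force: [-0.8, -0.7, -0.4]
gripper_width: 0.0003
```

>>> {"fn": "carry_out", "kwargs": {
  "deltas": [
    {"offset": [0, 0, -2], "dr": [0, 0, 0], "gripper": -1},
    {"offset": [0, 0, -4], "dr": [0, 0, 0], "gripper": -1},
    {"offset": [0, 0, -6], "dr": [0, 0, 0], "gripper": -1},
    {"offset": [0, 0.5, -8], "dr": [0, 0, 0], "gripper": -1},
    {"offset": [0, 1, -10], "dr": [0, 0, 0], "gripper": -1}
  ]
}}

```text
time: 1.82
tcp_pos: [0.6415, -0.2267, 0.1632]
tool_rot: [0.498, 0.506, -0.499, 0.498]
wrist_force: [0.7, -1.6, -1.0]
gripper_width: -0.0
```

```bash
python3 -c "
from h import *
st();plan([.645,-.194,.168],0)
d=get_image('top');cv2.imwrite('pics/t1.png',cv2.resize(d['color'][170:265,290:440,::-1],None,fx=5.2,fy=5.2))"
```

```text
t 1.82 tcp [ 0.6415 -0.2267  0.1632] head 0.4 xax [-0.009  0.007 -1.   ] q [-0.4   0.5   1.33  0.    1.32 -0.41] F [ 0.7 -1.6 -1. ] w -0.0
off [-0.46  0.37 -3.27] dr [ 0.4 -0.4  0.5] half 0
off [-0.46  0.37 -3.27] dr [-179.6   -0.9   -0.6] half 180
```

View pics/t1.png

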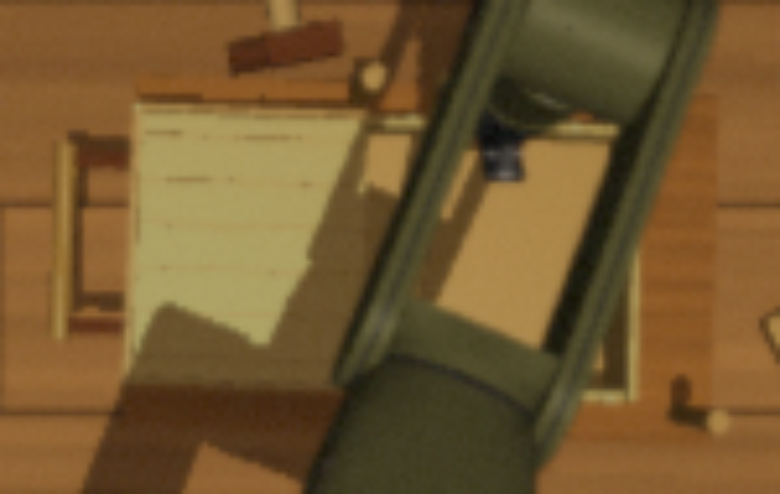

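>>> {"fn": "carry_out", "kwargs": {
  "deltas": [
    {"offset": [-0.4, 0.2, -1], "dr": [0, 0, 0], "gripper": -1},
    {"offset": [-0.4, 0.3, -1.8], "dr": [0, 0, 0], "gripper": -1},
    {"offset": [-0.4, 0.4, -2.5], "dr": [0, 0, 0], "gripper": -1},
    {"offset": [-0.4, 0.4, -3], "dr": [0, 0, 0], "gripper": -1},
    {"offset": [-0.4, 0.4, -3.3], "dr": [0, 0, 0], "gripper": -1}
  ]
}}

```text
time: 2.28
tcp_pos: [0.647, -0.1939, 0.1692]
tool_rot: [0.496, 0.504, -0.499, 0.501]
wrist_force: [-1.1, -17.1, 1.5]
gripper_width: 0.0002
```

>>> {"fn": "carry_out", "kwargs": {
  "deltas": [
    {"offset": [0, 0, -0.2], "dr": [0, 0, 0], "gripper": -1},
    {"offset": [0, 0, -0.4], "dr": [0, 0, 0], "gripper": -1},
    {"offset": [0, 0, -0.4], "dr": [0, 0, 0], "gripper": -1}
  ]
}}

```text
time: 2.53
tcp_pos: [0.6471, -0.1942, 0.1698]
tool_rot: [0.495, 0.502, -0.501, 0.502]
wrist_force: [-0.1, -9.6, 0.6]
gripper_width: 0.0
```

>>> {"fn": "carry_out", "kwargs": {
  "deltas": [
    {"offset": [0, 0, 2], "dr": [0, 0, 0], "gripper": -1},
    {"offset": [-2, 0, 3], "dr": [0, 0, 0], "gripper": -1},
    {"offset": [-6, 0, 4], "dr": [0, 0, 0], "gripper": -1},
    {"offset": [-10, 0, 4], "dr": [0, 0, 0], "gripper": 0},
    {"offset": [-12, 0, 4], "dr": [0, 0, 0], "gripper": 0.27}
  ]
}}

```text
time: 2.95
tcp_pos: [0.6493, -0.2348, 0.2951]
tool_rot: [0.497, 0.499, -0.5, 0.504]
wrist_force: [1.0, -0.9, 1.0]
gripper_width: 0.0233
```

```bash
python3 -c "
from h import *
st();plan([.4615,.2238,.16],-19.4+90)
d=get_image('top');cv2.imwrite('pics/t2.png',cv2.resize(d['color'][165:265,160:440,::-1],None,fx=2.8,fy=2.8))
d=get_image('scene');cv2.imwrite('pics/s2.png',cv2.resize(d['color'][130:310,150:350,::-1],None,fx=3,fy=3))"
```

```text
t 2.95 tcp [ 0.6493 -0.2348  0.2951] head 0.4 xax [ 0.001 -0.008 -1.   ] q [-0.4   0.43  1.12 -0.01  1.59 -0.41] F [ 1.  -0.9  1. ] w 0.0233
off [ 13.13 -18.51 -46.08] dr [-70.2   0.4   0.2] half 0
off [ 13.13 -18.51 -46.08] dr [109.8   0.3  -0.5] half 180
```

View pics/s2.png

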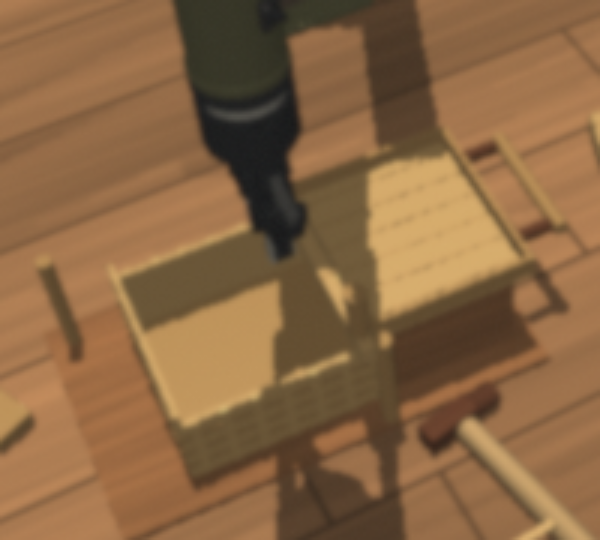

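>>> {"fn": "carry_out", "kwargs": {
  "deltas": [
    {"offset": [0, -18.5, -46], "dr": [-70, 0, 0], "gripper": 0.27},
    {"offset": [0, -18.5, -46], "dr": [-70, 0, 0], "gripper": 0.27},
    {"offset": [0, -18.5, -46], "dr": [-70, 0, 0], "gripper": 0.27},
    {"offset": [0, -18.5, -46], "dr": [-70, 0, 0], "gripper": 0.27},
    {"offset": [0, -18.5, -46], "dr": [-70, 0, 0], "gripper": 0.27}
  ]
}}

```text
time: 3.47
tcp_pos: [0.5676, -0.0387, 0.289]
tool_rot: [0.315, 0.631, -0.321, 0.632]
wrist_force: [0.2, 1.5, 0.9]
gripper_width: 0.0544
```

```bash
python3 -c "
from h import *
st();plan([.4615,.2238,.13],-19.4+90)"
```

```text
t 3.47 tcp [ 0.5676 -0.0387  0.289 ] head 36.6 xax [-0.003 -0.008 -1.   ] q [-0.14  0.25  1.4  -0.01  1.49 -0.77] F [0.2 1.5 0.9] w 0.0544
off [ 15.71   7.22 -27.48] dr [-34.    0.1   0.5] half 0
off [ 15.71   7.22 -27.48] dr [146.    0.7  -0.2] half 180
```

>>> {"fn": "carry_out", "kwargs": {
  "deltas": [
    {"offset": [2, 7.2, -27.5], "dr": [-34, 0, 0], "gripper": 0.27},
    {"offset": [4, 7.2, -27.5], "dr": [-34, 0, 0], "gripper": 0.27},
    {"offset": [6, 7.2, -27.5], "dr": [-34, 0, 0], "gripper": 0.27},
    {"offset": [8, 7.2, -27.5], "dr": [-34, 0, 0], "gripper": 0.27},
    {"offset": [10, 7.2, -27.5], "dr": [-34, 0, 0], "gripper": 0.27}
  ]
}}

```text
time: 3.88
tcp_pos: [0.4933, 0.1453, 0.2346]
tool_rot: [0.115, 0.698, -0.12, 0.697]
wrist_force: [1.2, -0.1, 0.1]
gripper_width: 0.0544
```

```bash
python3 -c "
from h import *
st();d=get_image('top')
for b in blanks(d):print(b)
plan([.4615,.2238,.06],-19.4+90)"
```

```text
t 3.88 tcp [0.4933 0.1453 0.2346] head 70.9 xax [-0.002 -0.007 -1.   ] q [ 0.21  0.21  1.6  -0.01  1.33 -1.03] F [ 1.2 -0.1  0.1] w 0.0544
(np.int32(121), array([214.5, 213.7]), array([0.5601, 0.4138], dtype=float32), np.float32(-6.5), (0.029, 0.064, 83.8))
(np.int32(111), array([236.1, 213.2]), array([0.5624, 0.3289], dtype=float32), np.float32(-7.6), (0.063, 0.028, 0.8))
(np.int32(86), array([236.1, 239.8]), array([0.4578, 0.3275], dtype=float32), np.float32(8.9), (0.064, 0.021, 8.9))
off [16.99  6.26 -4.57] dr [ 0.7 -0.7  0.4] half 0
off [16.99  6.26 -4.57] dr [-179.3   -0.7   -1.1] half 180
```

>>> {"fn": "carry_out", "kwargs": {
  "deltas": [
    {"offset": [4, 6.2, -4.6], "dr": [0, 0, 0], "gripper": 0.27},
    {"offset": [8, 6.2, -4.6], "dr": [0, 0, 0], "gripper": 0.27},
    {"offset": [12, 6.2, -4.6], "dr": [0, 0, 0], "gripper": 0.27},
    {"offset": [16, 6.2, -4.6], "dr": [0, 0, 0], "gripper": 0.27},
    {"offset": [17, 6.3, -4.6], "dr": [0, 0, 0], "gripper": 0.27}
  ]
}}

```text
time: 4.35
tcp_pos: [0.4599, 0.2249, 0.0588]
tool_rot: [0.113, 0.702, -0.117, 0.693]
wrist_force: [0.0, -0.3, -0.4]
gripper_width: 0.0542
```

```bash
python3 -c "
from h import *
st();plan([.4615,.2238,.012],-19.4+90)
d=get_image('scene');cv2.imwrite('pics/s3.png',cv2.resize(d['color'][110:250,310:470,::-1],None,fx=4.5,fy=4.5))"
```

```text
t 4.35 tcp [0.4599 0.2249 0.0588] head 71.3 xax [-0.014 -0.003 -1.   ] q [ 0.37  0.41  1.83  0.    0.92 -0.88] F [ 0.  -0.3 -0.4] w 0.0542
off [ 4.68 -0.02  0.25] dr [ 0.7 -0.7  0.4] half 0
off [ 4.68 -0.02  0.25] dr [-179.3   -0.7   -1.1] half 180
```

View pics/s3.png

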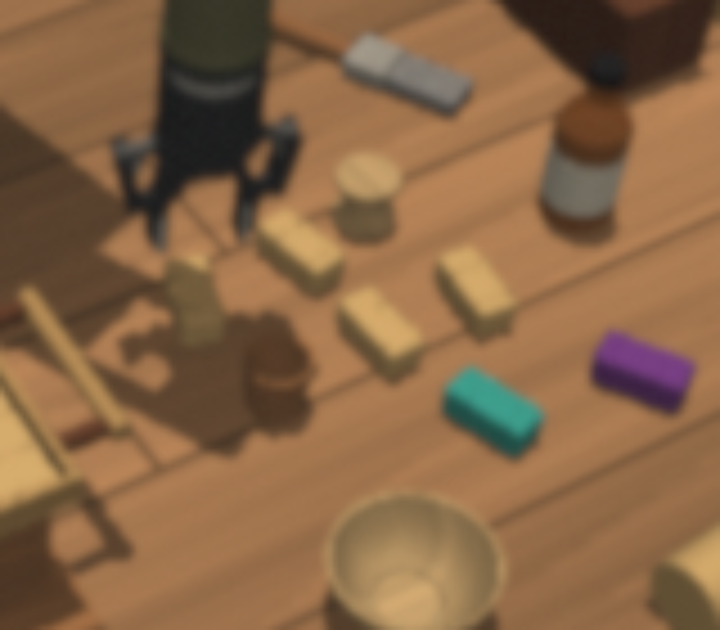

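>>> {"fn": "carry_out", "kwargs": {
  "deltas": [
    {"offset": [2, 0, 0.2], "dr": [0, 0, 0], "gripper": 0.27},
    {"offset": [4, 0, 0.2], "dr": [0, 0, 0], "gripper": 0.27},
    {"offset": [4.7, 0, 0.2], "dr": [0, 0, 0], "gripper": 0.27},
    {"offset": [4.7, 0, 0.2], "dr": [0, 0, 0], "gripper": 0.27},
    {"offset": [4.7, 0, 0.2], "dr": [0, 0, 0], "gripper": -0.5}
  ],
  "force": 50
}}

```text
time: 4.82
tcp_pos: [0.4551, 0.2219, 0.0047]
tool_rot: [0.111, 0.707, -0.12, 0.688]
wrist_force: [0.1, -0.4, -0.3]
gripper_width: 0.0436
```

>>> {"fn": "carry_out", "kwargs": {
  "deltas": [
    {"offset": [0, 0, 0], "dr": [0, 0, 0], "gripper": -0.6},
    {"offset": [0, 0, 0], "dr": [0, 0, 0], "gripper": -0.6},
    {"offset": [0, 0, 0], "dr": [0, 0, 0], "gripper": -0.6},
    {"offset": [-3, 0, 0], "dr": [0, 0, 0], "gripper": -0.6},
    {"offset": [-6, 0, 0], "dr": [0, 0, 0], "gripper": -0.6}
  ]
}}

```text
time: 5.23
tcp_pos: [0.4553, 0.2217, 0.0646]
tool_rot: [0.11, 0.708, -0.12, 0.687]
wrist_force: [1.2, 0.3, -0.3]
gripper_width: 0.0325
```

```bash
python3 -c "
from h import *
st();plan([.588,-.034,.2],88.5)
d=get_image('scene');cv2.imwrite('pics/s4.png',cv2.resize(d['color'][110:250,310:470,::-1],None,fx=4.5,fy=4.5))"
```

```text
t 5.23 tcp [0.4553 0.2217 0.0646] head 71.2 xax [-0.032 -0.009 -0.999] q [ 0.37  0.4   1.82  0.    0.96 -0.88] F [ 1.2  0.3 -0.3] w 0.0325
off [-13.72 -20.2   20.42] dr [-17.3  -1.7   0.9] half 0
off [-13.72 -20.2   20.42] dr [162.7   1.2   2.5] half 180
```

View pics/s4.png

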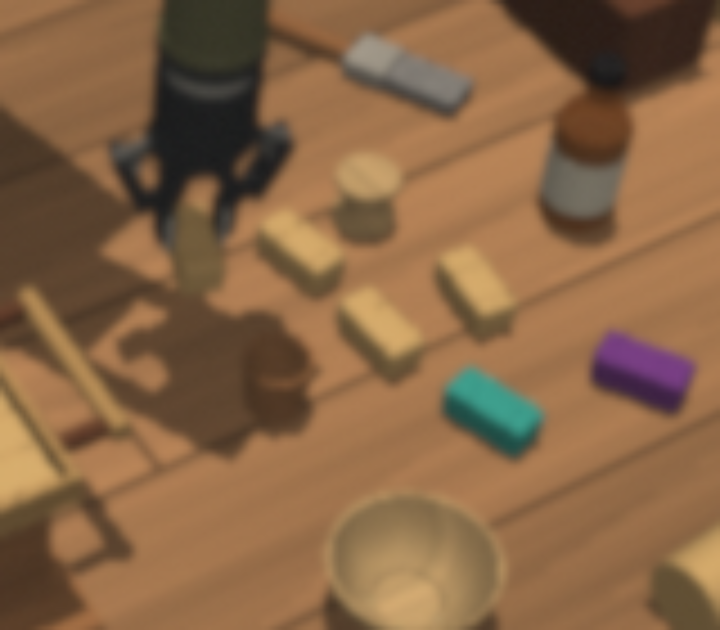

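>>> {"fn": "carry_out", "kwargs": {
  "deltas": [
    {"offset": [-4, 0, 0], "dr": [0, 0, 0], "gripper": -0.6},
    {"offset": [-8, -2, 2], "dr": [-4, -1.5, 1], "gripper": -0.6},
    {"offset": [-12, -5, 5], "dr": [-8, -1.5, 1], "gripper": -0.6},
    {"offset": [-14, -8, 8], "dr": [-12, -1.5, 1], "gripper": -0.6},
    {"offset": [-14, -11, 11], "dr": [-17, -1.5, 1], "gripper": -0.6}
  ]
}}

```text
time: 5.7
tcp_pos: [0.521, 0.1106, 0.2082]
tool_rot: [0.012, 0.701, -0.005, 0.713]
wrist_force: [1.6, 0.9, -0.8]
gripper_width: 0.0324
```

```bash
python3 -c "
from h import *
st();plan([.590,-.035,.17],88.5)"
```

```text
t 5.7 tcp [0.521  0.1106 0.2082] head 88.6 xax [ 0.016  0.009 -1.   ] q [ 0.12  0.25  1.62  0.01  1.26 -1.42] F [ 1.6  0.9 -0.8] w 0.0324
off [  3.79 -14.42   7.2 ] dr [ 0.1  0.9 -0.6] half 0
off [  3.79 -14.42   7.2 ] dr [-179.9    0.9    1.4] half 180
```

>>> {"fn": "carry_out", "kwargs": {
  "deltas": [
    {"offset": [0, -4, 2], "dr": [0, 0.9, -0.6], "gripper": -0.6},
    {"offset": [0, -8, 4], "dr": [0, 0.9, -0.6], "gripper": -0.6},
    {"offset": [0, -11, 6], "dr": [0, 0.9, -0.6], "gripper": -0.6},
    {"offset": [1, -13.4, 7.2], "dr": [0, 0.9, -0.6], "gripper": -0.6},
    {"offset": [3, -14.4, 7.2], "dr": [0, 0.9, -0.6], "gripper": -0.6}
  ]
}}

```text
time: 6.12
tcp_pos: [0.5956, -0.0397, 0.1811]
tool_rot: [0.009, 0.703, -0.011, 0.711]
wrist_force: [1.5, 0.7, -1.3]
gripper_width: 0.0327
```

```bash
python3 -c "
from h import *
st();plan([.590,-.035,.12],88.5)
d=get_image('scene');cv2.imwrite('pics/s5.png',cv2.resize(d['color'][110:290,190:370,::-1],None,fx=3.3,fy=3.3))"
```

```text
t 6.12 tcp [ 0.5956 -0.0397  0.1811] head 88.4 xax [ 0.011 -0.004 -1.   ] q [-0.14  0.36  1.52 -0.    1.25 -1.68] F [ 1.5  0.7 -1.3] w 0.0327
off [ 6.1   0.48 -0.64] dr [-0.1  0.7  0.2] half 0
off [ 6.1   0.48 -0.64] dr [179.9   0.3  -1. ] half 180
```

View pics/s5.png

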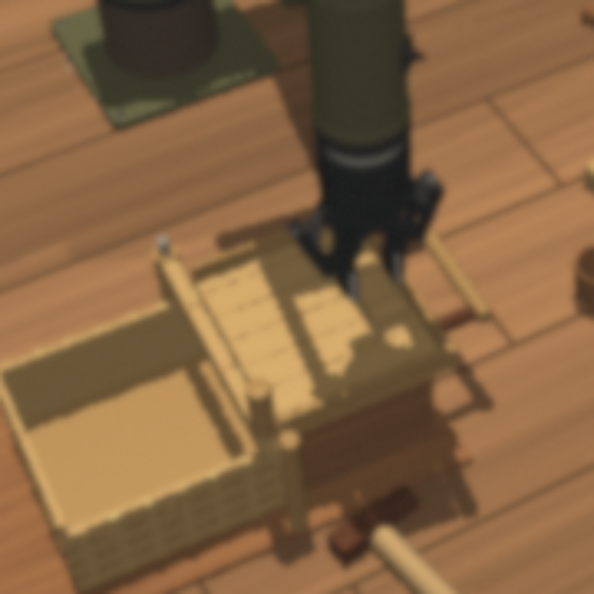

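>>> {"fn": "carry_out", "kwargs": {
  "deltas": [
    {"offset": [2.5, 0.5, -0.6], "dr": [0, 0.7, 0], "gripper": -0.6},
    {"offset": [4.5, 0.5, -0.6], "dr": [0, 0.7, 0], "gripper": -0.6},
    {"offset": [5.3, 0.5, -0.6], "dr": [0, 0.7, 0], "gripper": -0.6},
    {"offset": [5.6, 0.5, -0.6], "dr": [0, 0.7, 0], "gripper": -0.6},
    {"offset": [5.6, 0.5, -0.6], "dr": [0, 0.7, 0], "gripper": -0.6}
  ]
}}

```text
time: 6.58
tcp_pos: [0.5835, -0.0338, 0.1194]
tool_rot: [0.009, 0.712, -0.011, 0.702]
wrist_force: [0.7, -1.1, -0.7]
gripper_width: 0.0324
```

>>> {"fn": "carry_out", "kwargs": {
  "deltas": [
    {"offset": [0.2, 0, 0], "dr": [0, -0.7, 0], "gripper": -0.6},
    {"offset": [0.2, 0, 0], "dr": [0, -0.7, 0], "gripper": -0.2},
    {"offset": [0.2, 0, 0], "dr": [0, -0.7, 0], "gripper": 0.1},
    {"offset": [0.2, 0, 0], "dr": [0, 0, 0], "gripper": 0.1}
  ]
}}

```text
time: 6.92
tcp_pos: [0.5833, -0.0336, 0.1184]
tool_rot: [0.009, 0.712, -0.011, 0.702]
wrist_force: [0.2, -0.5, 0.1]
gripper_width: 0.0473
```

>>> {"fn": "carry_out", "kwargs": {
  "deltas": [
    {"offset": [-3, 0, 0], "dr": [0, 0, 0], "gripper": 0.1},
    {"offset": [-6, 0, 0], "dr": [0, 0, 0], "gripper": 0.2},
    {"offset": [-10, 0, 0], "dr": [0, 0, 0], "gripper": 0.27},
    {"offset": [-10, 4, 0], "dr": [0, 0, 0], "gripper": 0.27},
    {"offset": [-10, 8, 0], "dr": [0, 0, 0], "gripper": 0.27}
  ]
}}

```text
time: 7.33
tcp_pos: [0.59, 0.0456, 0.2223]
tool_rot: [0.01, 0.709, -0.012, 0.705]
wrist_force: [-0.8, 0.2, 0.1]
gripper_width: 0.0542
```

```bash
python3 -c "
from h import *
st();plan([.458,.3227,.15],99.8)
d=get_image('top');cv2.imwrite('pics/t6.png',cv2.resize(d['color'][165:265,160:440,::-1],None,fx=2.8,fy=2.8))
for b in blanks(d):print(b)
d=get_image('scene');cv2.imwrite('pics/s6.png',cv2.resize(d['color'][110:290,190:370,::-1],None,fx=3.3,fy=3.3))"
```

```text
t 7.33 tcp [0.59   0.0456 0.2223] head 88.1 xax [-0.005 -0.003 -1.   ] q [ 0.01  0.33  1.46 -0.    1.36 -1.53] F [-0.8  0.2  0.1] w 0.0542
off [  7.23  27.29 -14.06] dr [-11.7  -0.3   0.1] half 0
off [  7.23  27.29 -14.06] dr [168.3   0.2   0.4] half 180
(np.int32(118), array([214.5, 213.9]), array([0.5594, 0.4137], dtype=float32), np.float32(-6.9), (0.029, 0.064, 83.9))
(np.int32(132), array([236.5, 214.1]), array([0.5586, 0.3273], dtype=float32), np.float32(2.2), (0.063, 0.028, 0.8))
(np.int32(125), array([237.2, 239.5]), array([0.4589, 0.3232], dtype=float32), np.float32(9.4), (0.065, 0.03, 8.9))
```

View pics/s6.png

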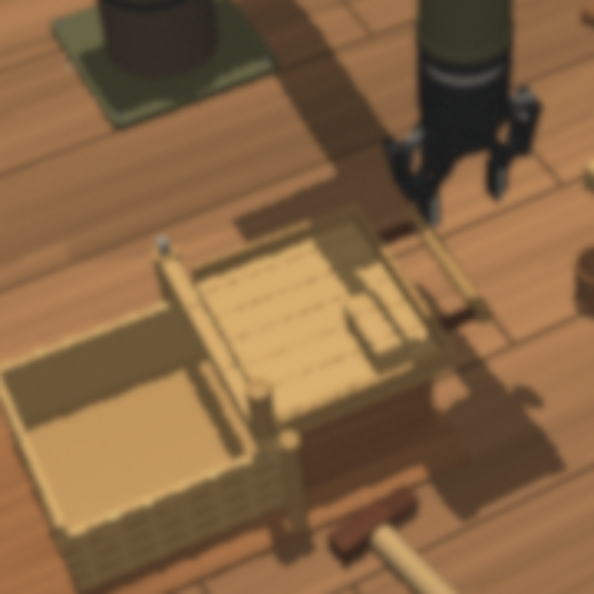

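View pics/t6.png

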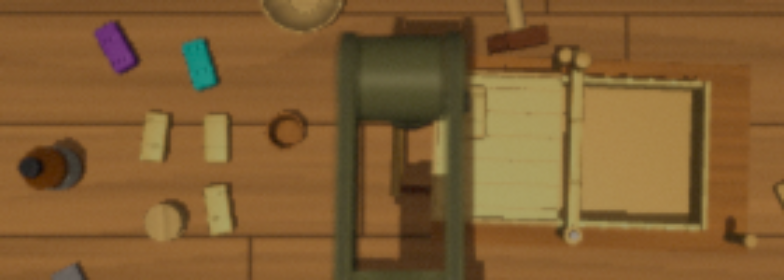

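>>> {"fn": "carry_out", "kwargs": {
  "deltas": [
    {"offset": [0, 4, -2], "dr": [-4, 0, 0], "gripper": 0.27},
    {"offset": [1, 8, -4], "dr": [-8, 0, 0], "gripper": 0.27},
    {"offset": [2, 12, -6], "dr": [-11.7, 0, 0], "gripper": 0.27},
    {"offset": [3, 16, -8.5], "dr": [-11.7, 0, 0], "gripper": 0.27},
    {"offset": [4, 20, -11], "dr": [-11.7, 0, 0], "gripper": 0.27}
  ]
}}

```text
time: 7.85
tcp_pos: [0.4956, 0.2313, 0.1867]
tool_rot: [-0.063, 0.708, 0.064, 0.701]
wrist_force: [0.6, 0.3, 0.1]
gripper_width: 0.0541
```

```bash
python3 -c "
from h import *
st();plan([.4585,.323,.065],99.6)"
```

```text
t 7.85 tcp [0.4956 0.2313 0.1867] head 100.3 xax [-0.01   0.001 -1.   ] q [ 0.36  0.3   1.6   0.    1.25 -1.4 ] F [0.6 0.3 0.1] w 0.0541
off [12.22  9.65 -1.88] dr [ 0.7 -0.6 -0.2] half 0
off [12.22  9.65 -1.88] dr [-179.3    0.2   -0.9] half 180
```

>>> {"fn": "carry_out", "kwargs": {
  "deltas": [
    {"offset": [1, 4, -1], "dr": [0.7, -0.6, 0], "gripper": 0.2},
    {"offset": [4, 8, -1.9], "dr": [0.7, -0.6, 0], "gripper": 0.2},
    {"offset": [8, 9.6, -1.9], "dr": [0.7, -0.6, 0], "gripper": 0.2},
    {"offset": [11, 9.6, -1.9], "dr": [0.7, -0.6, 0], "gripper": 0.2},
    {"offset": [11.7, 9.6, -1.9], "dr": [0.7, -0.6, 0], "gripper": 0.2}
  ]
}}

```text
time: 8.27
tcp_pos: [0.454, 0.3218, 0.0651]
tool_rot: [-0.061, 0.708, 0.06, 0.701]
wrist_force: [-1.7, -0.4, 0.1]
gripper_width: 0.0512
```

```bash
python3 -c "
from h import *
st();plan([.4585,.323,.012],99.6)
d=get_image('scene');cv2.imwrite('pics/s7.png',cv2.resize(d['color'][110:250,310:470,::-1],None,fx=4.5,fy=4.5))"
```

```text
t 8.27 tcp [0.454  0.3218 0.0651] head 99.8 xax [-0.009 -0.002 -1.   ] q [ 0.54  0.44  1.73  0.    0.98 -1.2 ] F [-1.7 -0.4  0.1] w 0.0512
off [5.3  0.05 0.51] dr [ 0.2 -0.5  0. ] half 0
off [5.3  0.05 0.51] dr [-1.798e+02 -1.000e-01 -8.000e-01] half 180
```

View pics/s7.png

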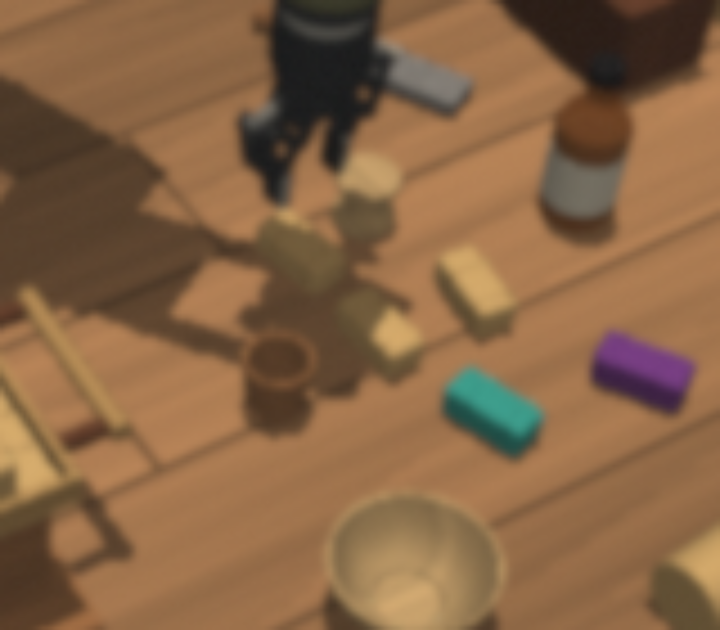

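>>> {"fn": "carry_out", "kwargs": {
  "deltas": [
    {"offset": [1, 0, 0.5], "dr": [0, -0.5, 0], "gripper": 0.08},
    {"offset": [3, 0, 0.5], "dr": [0, -0.5, 0], "gripper": 0.08},
    {"offset": [4.7, 0, 0.5], "dr": [0, -0.5, 0], "gripper": 0.08},
    {"offset": [4.9, 0, 0.5], "dr": [0, -0.5, 0], "gripper": 0.08},
    {"offset": [4.9, 0, 0.5], "dr": [0, -0.5, 0], "gripper": -0.6}
  ]
}}

```text
time: 8.73
tcp_pos: [0.46, 0.3207, 0.0175]
tool_rot: [-0.06, 0.705, 0.059, 0.704]
wrist_force: [0.8, -0.0, -0.3]
gripper_width: 0.0352
```

>>> {"fn": "carry_out", "kwargs": {
  "deltas": [
    {"offset": [0, 0, 0], "dr": [0, 0, 0], "gripper": -0.6},
    {"offset": [0, 0, 0], "dr": [0, 0, 0], "gripper": -0.6},
    {"offset": [0, 0, 0], "dr": [0, 0, 0], "gripper": -0.6},
    {"offset": [-3, 0, 0], "dr": [0, 0, 0], "gripper": -0.6},
    {"offset": [-7, 0, 0], "dr": [0, 0, 0], "gripper": -0.6}
  ]
}}

```text
time: 9.15
tcp_pos: [0.4575, 0.3192, 0.086]
tool_rot: [-0.061, 0.707, 0.058, 0.702]
wrist_force: [1.8, 0.6, 0.5]
gripper_width: 0.017
```

>>> {"fn": "carry_out", "kwargs": {
  "deltas": [
    {"offset": [-4, 0, 0], "dr": [0, 0, 0], "gripper": -0.6},
    {"offset": [-8, -3, 0], "dr": [2, 0, 0], "gripper": -0.6},
    {"offset": [-12, -7, 0], "dr": [5, 0, 0], "gripper": -0.6},
    {"offset": [-12, -11, 1], "dr": [8, 0, 0], "gripper": -0.6},
    {"offset": [-12, -15, 1], "dr": [11, 0, 0], "gripper": -0.6}
  ]
}}

```text
time: 9.57
tcp_pos: [0.4931, 0.1889, 0.2101]
tool_rot: [0.007, 0.706, -0.009, 0.708]
wrist_force: [1.0, -1.3, -0.5]
gripper_width: 0.0172
```

```bash
python3 -c "
from h import *
st();plan([.51,-.033,.19],88.5)
d=get_image('scene');cv2.imwrite('pics/s8.png',cv2.resize(d['color'][80:260,250:470,::-1],None,fx=3.3,fy=3.3))"
```

```text
t 9.57 tcp [0.4931 0.1889 0.2101] head 88.7 xax [ 0.003 -0.003 -1.   ] q [ 0.29  0.25  1.62 -0.    1.28 -1.26] F [ 1.  -1.3 -0.5] w 0.0172
off [  2.08 -22.14   2.2 ] dr [0.2 0.2 0.2] half 0
off [  2.08 -22.14   2.2 ] dr [-179.8   -0.2    0.3] half 180
```

View pics/s8.png

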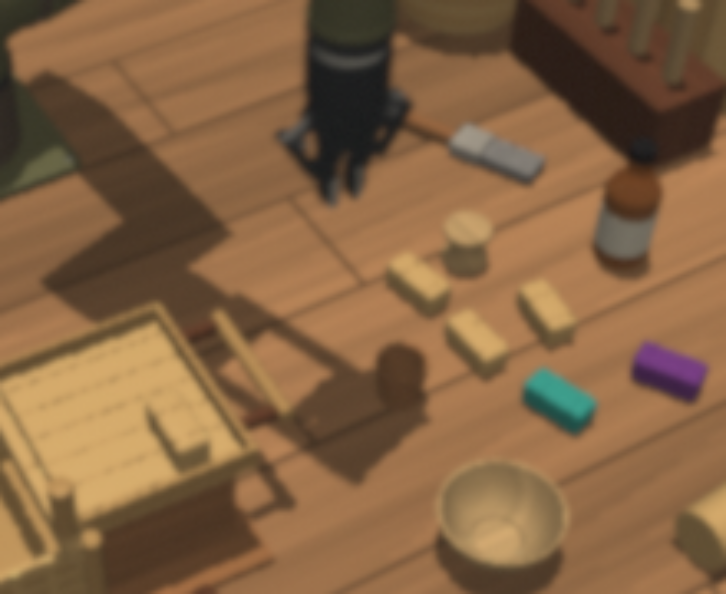

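```bash
python3 -c "
from h import *
d=get_image('top')
for b in blanks(d):print(b)
cv2.imwrite('pics/t9.png',cv2.resize(d['color'][165:265,160:300,::-1],None,fx=5.5,fy=5.5))"
```

```text
(np.int32(117), array([214.6, 213.9]), array([0.5594, 0.4134], dtype=float32), np.float32(-8.2), (0.029, 0.064, 83.8))
(np.int32(94), array([236.4, 211.8]), array([0.5679, 0.3279], dtype=float32), np.float32(-6.8), (0.047, 0.028, 0.8))
```

View pics/t9.png

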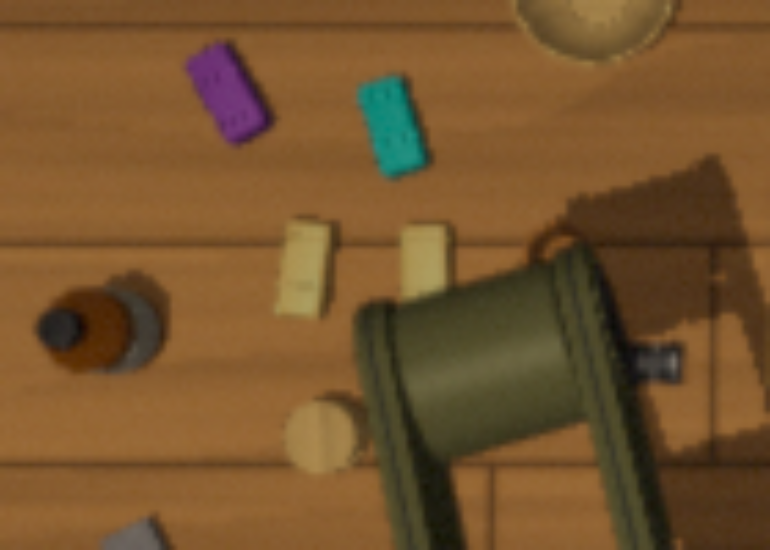

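```bash
python3 - <<'E'
from h import *
d=get_image('scene');a=cv2.imread('pics/scene0.png')[:,:,::-1]
cv2.imwrite('pics/s9.png',d['color'][:,:,::-1])
for n,im in(("old",a),("new",d['color'])):
    hsv=cv2.cvtColor(np.ascontiguousarray(im),cv2.COLOR_RGB2HSV);print(hsv[165,376],hsv[168,377])
    m=cv2.inRange(hsv,(15,70,185),(28,150,255));k=np.zeros_like(m);k[140:200,335:430]=m[140:200,335:430]
    N,l,stt,c=cv2.connectedComponentsWithStats(k)
    for i in range(1,N):
        if stt[i,4]>40:
            ys,xs=np.where(l==i);P=np.array([ray(d,u,v,.03)[:2] for u,v in zip(xs,ys)],np.float32)
            M=P-P.mean(0);w,V=np.linalg.eigh(M.T@M)
            print(n,stt[i,4],c[i].round(1),P.mean(0).round(4),(np.degrees(np.arctan2(V[1,1],V[0,1]))+90)%180-90)
E
```

```text
[ 18 125 206] [ 18 128 160]
old 80 [391.4 148. ] [0.4249 0.4105] -88.33731
old 112 [376.7 162.3] [0.458  0.3248] 9.235336
old 117 [415.7 171.3] [0.5604 0.4157] -8.25946
old 116 [352.8 173.2] [0.4603 0.2255] -18.722427
old 125 [394.6 180.6] [0.5596 0.3283] 2.3715515
[ 18 126 207] [ 17 126 160]
new 84 [391.4 148.1] [0.425  0.4103] 81.548615
new 113 [376.6 162.3] [0.4577 0.3247] 9.727707
new 119 [415.7 171.2] [0.5602 0.4157] -8.361298
new 126 [394.6 180.6] [0.5597 0.3284] 2.9272766
```

```bash
python3 -c "
from h import *
st();plan([.458,.3235,.07],99.6)"
```

```text
t 9.72 tcp [0.4912 0.1861 0.2071] head 88.4 xax [-0.004 -0.005 -1.   ] q [ 0.28  0.25  1.62 -0.    1.28 -1.26] F [-0.   0.4  0.1] w 0.0172
off [13.65 13.72 -3.65] dr [-11.2  -0.2   0.3] half 0
off [13.65 13.72 -3.65] dr [168.8   0.4   0.3] half 180
```

>>> {"fn": "carry_out", "kwargs": {
  "deltas": [
    {"offset": [1, 4, -1], "dr": [-4, 0, 0], "gripper": 0.1},
    {"offset": [3, 8, -2], "dr": [-8, 0, 0], "gripper": 0.1},
    {"offset": [6, 12, -3], "dr": [-11.2, 0, 0], "gripper": 0.1},
    {"offset": [10, 13.7, -3.6], "dr": [-11.2, 0, 0], "gripper": 0.1},
    {"offset": [13, 13.7, -3.6], "dr": [-11.2, 0, 0], "gripper": 0.1}
  ]
}}

```text
time: 10.13
tcp_pos: [0.4589, 0.3287, 0.0784]
tool_rot: [-0.061, 0.704, 0.061, 0.705]
wrist_force: [1.2, 0.7, -1.0]
gripper_width: 0.0468
```

>>> {"fn": "carry_out", "kwargs": {
  "deltas": [
    {"offset": [0, 0, 0], "dr": [0, 0, 0], "gripper": 0.1}
  ]
}}

```text
time: 10.22
tcp_pos: [0.4521, 0.328, 0.0713]
tool_rot: [-0.064, 0.709, 0.06, 0.7]
wrist_force: [-2.1, -0.8, -0.6]
gripper_width: 0.0469
```

```bash
python3 -c "
from h import *
st();plan([.458,.3235,.007],99.6)"
```

```text
t 10.22 tcp [0.4521 0.328  0.0713] head 100.1 xax [-0.012 -0.007 -1.   ] q [ 0.55  0.44  1.72 -0.    1.   -1.19] F [-2.1 -0.8 -0.6] w 0.0469
off [ 6.43 -0.52  0.58] dr [ 0.5 -0.7  0.3] half 0
off [ 6.43 -0.52  0.58] dr [-179.5   -0.5   -1.1] half 180
```

>>> {"fn": "carry_out", "kwargs": {
  "deltas": [
    {"offset": [1, -0.5, 0.6], "dr": [0.5, -0.7, 0], "gripper": 0.1},
    {"offset": [3, -0.5, 0.6], "dr": [0.5, -0.7, 0], "gripper": 0.1},
    {"offset": [5, -0.5, 0.6], "dr": [0.5, -0.7, 0], "gripper": 0.1},
    {"offset": [6.3, -0.5, 0.6], "dr": [0.5, -0.7, 0], "gripper": 0.1},
    {"offset": [6.3, -0.5, 0.6], "dr": [0.5, -0.7, 0], "gripper": 0.1}
  ]
}}

```text
time: 10.63
tcp_pos: [0.4567, 0.3232, 0.0074]
tool_rot: [-0.061, 0.706, 0.057, 0.703]
wrist_force: [-0.8, 1.2, -0.5]
gripper_width: 0.0471
```

>>> {"fn": "carry_out", "kwargs": {
  "deltas": [
    {"offset": [0, 0, 0], "dr": [0, 0, 0], "gripper": 0.1}
  ]
}}

```text
time: 10.72
tcp_pos: [0.457, 0.3236, 0.0085]
tool_rot: [-0.062, 0.706, 0.057, 0.703]
wrist_force: [-0.5, 0.2, -0.1]
gripper_width: 0.0472
```

>>> {"fn": "carry_out", "kwargs": {
  "deltas": [
    {"offset": [0.2, 0, 0], "dr": [0, 0, 0], "gripper": -0.6},
    {"offset": [0.2, 0, 0], "dr": [0, 0, 0], "gripper": -0.6},
    {"offset": [0.2, 0, 0], "dr": [0, 0, 0], "gripper": -0.6},
    {"offset": [0.2, 0, 0], "dr": [0, 0, 0], "gripper": -0.6},
    {"offset": [-3, 0, 0], "dr": [0, 0, 0], "gripper": -0.6}
  ],
  "force": 70
}}

```text
time: 11.13
tcp_pos: [0.4539, 0.3219, 0.0354]
tool_rot: [-0.063, 0.708, 0.056, 0.701]
wrist_force: [-0.6, -0.9, -0.2]
gripper_width: 0.0317
```

>>> {"fn": "carry_out", "kwargs": {
  "deltas": [
    {"offset": [-4, 0, 0], "dr": [0, 0, 0], "gripper": -0.6},
    {"offset": [-8, 0, 0], "dr": [0, 0, 0], "gripper": -0.6},
    {"offset": [-12, -3, 0], "dr": [2, 0, 0], "gripper": -0.6},
    {"offset": [-15, -7, 0], "dr": [5, 0, 0], "gripper": -0.6},
    {"offset": [-17, -11, 0], "dr": [8, 0, 0], "gripper": -0.6}
  ]
}}

```text
time: 11.55
tcp_pos: [0.4724, 0.2321, 0.2007]
tool_rot: [-0.013, 0.709, 0.007, 0.705]
wrist_force: [1.3, -0.3, -0.5]
gripper_width: 0.032
```

```bash
python3 -c "
from h import *
st();plan([.51,-.033,.19],88.5)"
```

```text
t 11.55 tcp [0.4724 0.2321 0.2007] head 91.6 xax [-0.005 -0.009 -1.   ] q [ 0.38  0.26  1.63 -0.01  1.27 -1.22] F [ 1.3 -0.3 -0.5] w 0.032
off [  1.28 -26.6    3.02] dr [ 3.1 -0.3  0.5] half 0
off [  1.28 -26.6    3.02] dr [-176.9   -0.8   -0.4] half 180
```

>>> {"fn": "carry_out", "kwargs": {
  "deltas": [
    {"offset": [0.5, -4, 1], "dr": [3, 0, 0], "gripper": -0.6},
    {"offset": [0.5, -8, 1.5], "dr": [3, 0, 0], "gripper": -0.6},
    {"offset": [0.5, -12, 2], "dr": [3, 0, 0], "gripper": -0.6},
    {"offset": [0.5, -16, 2.5], "dr": [3, 0, 0], "gripper": -0.6},
    {"offset": [0.5, -20, 3], "dr": [3, 0, 0], "gripper": -0.6}
  ]
}}

```text
time: 11.97
tcp_pos: [0.5081, 0.0312, 0.1985]
tool_rot: [0.005, 0.708, -0.011, 0.706]
wrist_force: [0.8, 0.6, -1.2]
gripper_width: 0.0315
```

```bash
python3 -c "
from h import *
st();plan([.51,-.033,.15],88.5)"
```

```text
t 11.97 tcp [0.5081 0.0312 0.1985] head 88.6 xax [-0.002 -0.009 -1.   ] q [-0.02  0.23  1.67 -0.01  1.24 -1.56] F [ 0.8  0.6 -1.2] w 0.0315
off [ 4.9  -6.37  0.36] dr [ 0.1 -0.1  0.5] half 0
off [ 4.9  -6.37  0.36] dr [-179.9   -0.8   -0.2] half 180
```

>>> {"fn": "carry_out", "kwargs": {
  "deltas": [
    {"offset": [0.5, -3.5, 0.4], "dr": [0, 0, 0.5], "gripper": -0.6},
    {"offset": [1.5, -6, 0.4], "dr": [0, 0, 0.5], "gripper": -0.6},
    {"offset": [3, -6.4, 0.4], "dr": [0, 0, 0.5], "gripper": -0.6},
    {"offset": [4.5, -6.4, 0.4], "dr": [0, 0, 0.5], "gripper": -0.6},
    {"offset": [4.5, -6.4, 0.4], "dr": [0, 0, 0.5], "gripper": -0.6}
  ]
}}

```text
time: 12.38
tcp_pos: [0.5083, -0.0341, 0.1524]
tool_rot: [0.009, 0.709, -0.009, 0.705]
wrist_force: [-0.9, -0.3, -0.8]
gripper_width: 0.0318
```

```bash
python3 -c "
from h import *
st();plan([.51,-.033,.121],88.5)"
```

```text
t 12.38 tcp [ 0.5083 -0.0341  0.1524] head 88.5 xax [-0.006  0.001 -1.   ] q [-0.15  0.28  1.73 -0.    1.14 -1.69] F [-0.9 -0.3 -0.8] w 0.0318
off [3.14 0.11 0.19] dr [ 0.  -0.4 -0. ] half 0
off [3.14 0.11 0.19] dr [-1.8e+02  1.0e-01 -6.0e-01] half 180
```

>>> {"fn": "carry_out", "kwargs": {
  "deltas": [
    {"offset": [1.5, 0, 0], "dr": [0, 0, 0], "gripper": -0.6},
    {"offset": [2.6, 0, 0.2], "dr": [0, 0, 0], "gripper": -0.6},
    {"offset": [3, 0, 0.2], "dr": [0, 0, 0], "gripper": -0.6},
    {"offset": [3.2, 0, 0.2], "dr": [0, 0, 0], "gripper": -0.6},
    {"offset": [3.2, 0, 0.2], "dr": [0, 0, 0], "gripper": -0.6}
  ]
}}

```text
time: 12.8
tcp_pos: [0.5104, -0.0338, 0.121]
tool_rot: [0.009, 0.709, -0.009, 0.705]
wrist_force: [0.5, -0.1, -0.5]
gripper_width: 0.0315
```

>>> {"fn": "carry_out", "kwargs": {
  "deltas": [
    {"offset": [0.2, 0, 0], "dr": [0, 0, 0], "gripper": -0.6},
    {"offset": [0.2, 0, 0], "dr": [0, 0, 0], "gripper": -0.2},
    {"offset": [0.2, 0, 0], "dr": [0, 0, 0], "gripper": 0.1},
    {"offset": [0.2, 0, 0], "dr": [0, 0, 0], "gripper": 0.1}
  ]
}}

```text
time: 13.13
tcp_pos: [0.5108, -0.0337, 0.1196]
tool_rot: [0.009, 0.709, -0.009, 0.705]
wrist_force: [0.5, -0.1, -0.5]
gripper_width: 0.0471
```

>>> {"fn": "carry_out", "kwargs": {
  "deltas": [
    {"offset": [-3, 0, 0], "dr": [0, 0, 0], "gripper": 0.1},
    {"offset": [-6, 0, 0], "dr": [0, 0, 0], "gripper": 0.2},
    {"offset": [-9, 0, 0], "dr": [0, 0, 0], "gripper": 0.2},
    {"offset": [-10, 4, 0], "dr": [0, 0, 0], "gripper": 0.2},
    {"offset": [-10, 8, 0], "dr": [0, 0, 0], "gripper": 0.2}
  ]
}}

```text
time: 13.55
tcp_pos: [0.5165, 0.0453, 0.2237]
tool_rot: [0.011, 0.706, -0.011, 0.709]
wrist_force: [0.4, -0.8, -0.3]
gripper_width: 0.0515
```

```bash
cat >> h.py <<'E'
def sblanks(d,z=.03,roi=(335,430,140,200)):
    hsv=cv2.cvtColor(d['color'],cv2.COLOR_RGB2HSV)
    m=cv2.inRange(hsv,(15,70,185),(28,150,255));k=np.zeros_like(m);x0,x1,y0,y1=roi;k[y0:y1,x0:x1]=m[y0:y1,x0:x1]
    N,l,stt,c=cv2.connectedComponentsWithStats(k)
    for i in range(1,N):
        if stt[i,4]>40:
            ys,xs=np.where(l==i);P=np.array([ray(d,u,v,z)[:2] for u,v in zip(xs,ys)],np.float32)
            M=P-P.mean(0);w,V=np.linalg.eigh(M.T@M)
            print("S",stt[i,4],c[i].round(1),P.mean(0).round(4),((np.degrees(np.arctan2(V[1,1],V[0,1]))+90)%180-90).round(1))
E
python3 -c "
from h import *
st();plan([.5592,.3275,.15],92)
d=get_image('top');
for b in blanks(d):print(b)
d=get_image('scene');sblanks(d);cv2.imwrite('pics/s10.png',cv2.resize(d['color'][110:290,190:430,::-1],None,fx=3.3,fy=3.3))"
```

```text
t 13.55 tcp [0.5165 0.0453 0.2237] head 88.3 xax [ 0.004  0.    -1.   ] q [ 0.01  0.22  1.61  0.    1.3  -1.53] F [ 0.4 -0.8 -0.3] w 0.0515
off [ 7.39 28.33  3.39] dr [-3.7  0.2 -0. ] half 0
off [ 7.39 28.33  3.39] dr [176.3  -0.   -0.4] half 180
(np.int32(120), array([214.4, 213.8]), array([0.5599, 0.4139], dtype=float32), np.float32(-5.8), (0.029, 0.064, 83.9))
(np.int32(131), array([236.5, 214.2]), array([0.5584, 0.3273], dtype=float32), np.float32(1.8), (0.063, 0.028, 0.8))
S 84 [391.4 148.1] [0.425  0.4103] 81.5
S 120 [415.7 171.2] [0.5599 0.4158] -8.8
S 127 [394.6 180.6] [0.5596 0.3285] 2.5
```

View pics/s10.png

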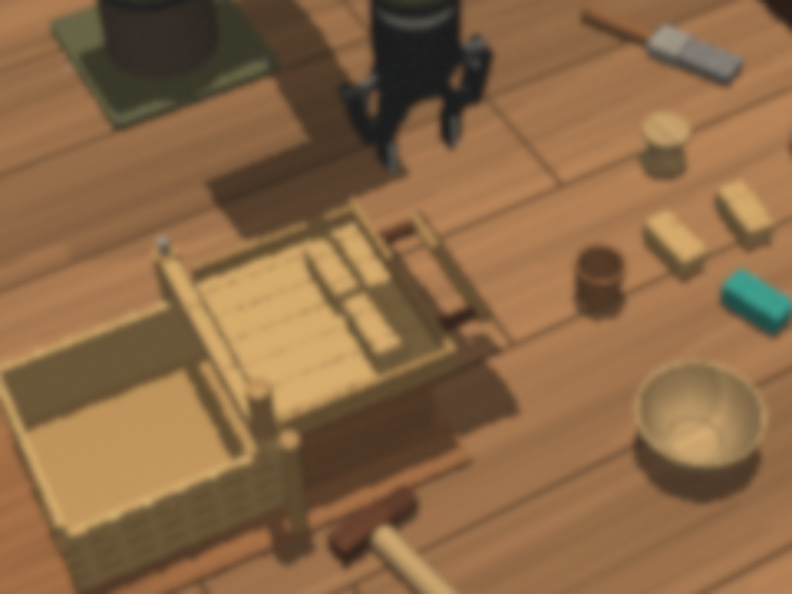

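>>> {"fn": "carry_out", "kwargs": {
  "deltas": [
    {"offset": [0, 4, 0.5], "dr": [-3.7, 0, 0], "gripper": 0.2},
    {"offset": [0, 8, 1], "dr": [-3.7, 0, 0], "gripper": 0.2},
    {"offset": [0, 12, 1.5], "dr": [-3.7, 0, 0], "gripper": 0.2},
    {"offset": [1, 16, 2], "dr": [-3.7, 0, 0], "gripper": 0.2},
    {"offset": [2, 20, 2.5], "dr": [-3.7, 0, 0], "gripper": 0.2}
  ]
}}

```text
time: 14.07
tcp_pos: [0.5437, 0.2514, 0.2021]
tool_rot: [-0.014, 0.707, 0.017, 0.707]
wrist_force: [0.7, -0.4, 0.9]
gripper_width: 0.0515
```

```bash
python3 -c "
from h import *
st();plan([.559,.328,.07],92)"
```

```text
t 14.07 tcp [0.5437 0.2514 0.2021] head 92.5 xax [ 0.     0.004 -1.   ] q [ 0.36  0.35  1.48  0.    1.31 -1.25] F [ 0.7 -0.4  0.9] w 0.0515
off [13.24  7.53  1.85] dr [ 0.5  0.  -0.2] half 0
off [13.24  7.53  1.85] dr [-1.795e+02  3.000e-01  1.000e-01] half 180
```

>>> {"fn": "carry_out", "kwargs": {
  "deltas": [
    {"offset": [1, 4, 1], "dr": [0.5, 0, 0], "gripper": 0.2},
    {"offset": [4, 7, 1.8], "dr": [0.5, 0, 0], "gripper": 0.2},
    {"offset": [8, 7.5, 1.8], "dr": [0.5, 0, 0], "gripper": 0.2},
    {"offset": [12, 7.5, 1.8], "dr": [0.5, 0, 0], "gripper": 0.2},
    {"offset": [13, 7.5, 1.8], "dr": [0.5, 0, 0], "gripper": 0.2}
  ]
}}

```text
time: 14.48
tcp_pos: [0.5538, 0.3259, 0.0653]
tool_rot: [-0.014, 0.711, 0.012, 0.703]
wrist_force: [-1.3, -0.9, 0.2]
gripper_width: 0.0516
```

>>> {"fn": "carry_out", "kwargs": {
  "deltas": [
    {"offset": [0, 0, 0], "dr": [0, 0, 0], "gripper": 0.2}
  ]
}}

```text
time: 14.57
tcp_pos: [0.5518, 0.3244, 0.0623]
tool_rot: [-0.015, 0.713, 0.011, 0.701]
wrist_force: [0.5, -0.8, 0.0]
gripper_width: 0.0513
```

```bash
python3 -c "
from h import *
st();plan([.559,.328,.007],92)"
```

```text
t 14.57 tcp [0.5518 0.3244 0.0623] head 92.1 xax [-0.016 -0.006 -1.   ] q [ 0.46  0.54  1.54  0.    1.08 -1.14] F [ 0.5 -0.8  0. ] w 0.0513
off [5.51 0.36 0.82] dr [ 0.1 -0.9  0.3] half 0
off [5.51 0.36 0.82] dr [-179.9   -0.4   -1.5] half 180
```

>>> {"fn": "carry_out", "kwargs": {
  "deltas": [
    {"offset": [1, 0.4, 0.8], "dr": [0, -0.9, 0], "gripper": 0.2},
    {"offset": [3, 0.4, 0.8], "dr": [0, -0.9, 0], "gripper": 0.2},
    {"offset": [5, 0.4, 0.8], "dr": [0, -0.9, 0], "gripper": 0.2},
    {"offset": [5.5, 0.4, 0.8], "dr": [0, -0.9, 0], "gripper": 0.2},
    {"offset": [5.5, 0.4, 0.8], "dr": [0, -0.9, 0], "gripper": 0.2}
  ]
}}

```text
time: 14.98
tcp_pos: [0.5587, 0.3274, 0.0073]
tool_rot: [-0.015, 0.708, 0.011, 0.706]
wrist_force: [-0.3, 0.4, 0.6]
gripper_width: 0.0511
```

>>> {"fn": "carry_out", "kwargs": {
  "deltas": [
    {"offset": [0, 0, 0], "dr": [0, 0, 0], "gripper": 0.2}
  ]
}}

```text
time: 15.07
tcp_pos: [0.5598, 0.3274, 0.009]
tool_rot: [-0.014, 0.707, 0.011, 0.707]
wrist_force: [-0.5, 0.2, 0.6]
gripper_width: 0.0514
```

>>> {"fn": "carry_out", "kwargs": {
  "deltas": [
    {"offset": [0.2, 0, 0], "dr": [0, 0, 0], "gripper": -0.6},
    {"offset": [0.2, 0, 0], "dr": [0, 0, 0], "gripper": -0.6},
    {"offset": [0.2, 0, 0], "dr": [0, 0, 0], "gripper": -0.6},
    {"offset": [0.2, 0, 0], "dr": [0, 0, 0], "gripper": -0.6},
    {"offset": [-3, 0, 0], "dr": [0, 0, 0], "gripper": -0.6}
  ]
}}

```text
time: 15.48
tcp_pos: [0.5564, 0.3255, 0.0352]
tool_rot: [-0.016, 0.71, 0.009, 0.704]
wrist_force: [-0.6, -0.1, -1.9]
gripper_width: 0.0316
```

>>> {"fn": "carry_out", "kwargs": {
  "deltas": [
    {"offset": [-4, 0, 0], "dr": [0, 0, 0], "gripper": -0.6},
    {"offset": [-8, 0, 0], "dr": [0, 0, 0], "gripper": -0.6},
    {"offset": [-12, -3, 0], "dr": [1, 0, 0], "gripper": -0.6},
    {"offset": [-16, -7, 0], "dr": [2, 0, 0], "gripper": -0.6},
    {"offset": [-18, -11, 0], "dr": [3.5, 0, 0], "gripper": -0.6}
  ]
}}

```text
time: 15.9
tcp_pos: [0.5621, 0.2393, 0.2064]
tool_rot: [0.006, 0.708, -0.011, 0.706]
wrist_force: [0.8, -0.9, -1.0]
gripper_width: 0.0315
```

```bash
python3 -c "
from h import *
st();plan([.589,-.105,.19],88.5)"
```

```text
t 15.9 tcp [0.5621 0.2393 0.2064] head 88.6 xax [-0.003 -0.007 -1.   ] q [ 0.34  0.37  1.44 -0.01  1.34 -1.21] F [ 0.8 -0.9 -1. ] w 0.0315
off [  1.85 -34.34   3.53] dr [ 0.1 -0.1  0.4] half 0
off [  1.85 -34.34   3.53] dr [-179.9   -0.6   -0.2] half 180
```

>>> {"fn": "carry_out", "kwargs": {
  "deltas": [
    {"offset": [0, -4, 0.5], "dr": [0, 0, 0], "gripper": -0.6},
    {"offset": [0, -8, 1], "dr": [0, 0, 0], "gripper": -0.6},
    {"offset": [0, -12, 1.5], "dr": [0, 0, 0], "gripper": -0.6},
    {"offset": [0, -16, 2], "dr": [0, 0, 0], "gripper": -0.6},
    {"offset": [0, -20, 2.5], "dr": [0, 0, 0], "gripper": -0.6}
  ]
}}

```text
time: 16.32
tcp_pos: [0.5821, 0.0369, 0.2089]
tool_rot: [0.006, 0.707, -0.011, 0.707]
wrist_force: [1.0, -0.7, -0.2]
gripper_width: 0.0315
```

```bash
python3 -c "
from h import *
st();plan([.589,-.104,.18],88.5)"
```

```text
t 16.32 tcp [0.5821 0.0369 0.2089] head 88.6 xax [-0.001 -0.007 -1.   ] q [-0.    0.33  1.5  -0.01  1.32 -1.55] F [ 1.  -0.7 -0.2] w 0.0315
off [  2.98 -14.05   1.03] dr [ 0.1 -0.   0.4] half 0
off [  2.98 -14.05   1.03] dr [-1.799e+02 -6.000e-01 -1.000e-01] half 180
```

>>> {"fn": "carry_out", "kwargs": {
  "deltas": [
    {"offset": [0, -4, 0.3], "dr": [0, 0, 0.4], "gripper": -0.6},
    {"offset": [0, -8, 0.6], "dr": [0, 0, 0.4], "gripper": -0.6},
    {"offset": [0, -12, 1], "dr": [0, 0, 0.4], "gripper": -0.6},
    {"offset": [1, -14, 1], "dr": [0, 0, 0.4], "gripper": -0.6},
    {"offset": [2.5, -14, 1], "dr": [0, 0, 0.4], "gripper": -0.6}
  ]
}}

```text
time: 16.73
tcp_pos: [0.5905, -0.1092, 0.1873]
tool_rot: [0.009, 0.705, -0.011, 0.709]
wrist_force: [-0.7, 0.3, -0.9]
gripper_width: 0.0315
```

>>> {"fn": "carry_out", "kwargs": {
  "deltas": [
    {"offset": [0, 0, 0], "dr": [0, 0, 0], "gripper": -0.6}
  ]
}}

```text
time: 16.82
tcp_pos: [0.5882, -0.1101, 0.1851]
tool_rot: [0.01, 0.707, -0.012, 0.707]
wrist_force: [-1.1, 0.2, -1.4]
gripper_width: 0.0317
```

```bash
python3 -c "
from h import *
st();plan([.589,-.104,.120],88.5)
d=get_image('scene');cv2.imwrite('pics/s11.png',cv2.resize(d['color'][110:290,190:370,::-1],None,fx=3.3,fy=3.3))"
```

```text
t 16.82 tcp [ 0.5882 -0.1101  0.1851] head 88.2 xax [ 0.001 -0.002 -1.   ] q [-0.25  0.36  1.5  -0.    1.27 -1.79] F [-1.1  0.2 -1.4] w 0.0317
off [6.51 0.62 0.06] dr [-0.3  0.   0.1] half 0
off [6.51 0.62 0.06] dr [ 1.797e+02  2.000e-01 -1.000e-01] half 180
```

View pics/s11.png

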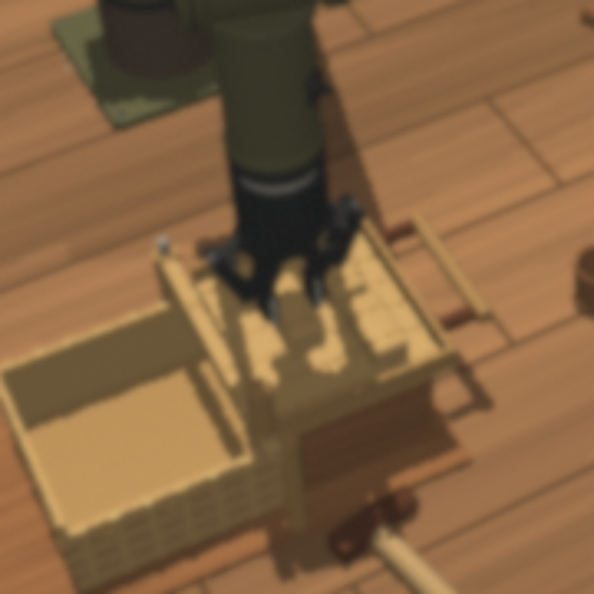

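>>> {"fn": "carry_out", "kwargs": {
  "deltas": [
    {"offset": [2, 0.6, 0], "dr": [0, 0, 0], "gripper": -0.6},
    {"offset": [4, 0.6, 0], "dr": [0, 0, 0], "gripper": -0.6},
    {"offset": [5.7, 0.6, 0], "dr": [0, 0, 0], "gripper": -0.6},
    {"offset": [6.2, 0.6, 0], "dr": [0, 0, 0], "gripper": -0.6},
    {"offset": [6.3, 0.6, 0], "dr": [0, 0, 0], "gripper": -0.6}
  ]
}}

```text
time: 17.28
tcp_pos: [0.5895, -0.104, 0.1237]
tool_rot: [0.009, 0.706, -0.012, 0.708]
wrist_force: [0.6, -0.0, -1.6]
gripper_width: 0.0314
```

>>> {"fn": "carry_out", "kwargs": {
  "deltas": [
    {"offset": [0, 0, 0], "dr": [0, 0, 0], "gripper": -0.6}
  ]
}}

```text
time: 17.37
tcp_pos: [0.5902, -0.1036, 0.1247]
tool_rot: [0.009, 0.706, -0.011, 0.708]
wrist_force: [0.0, -0.3, -0.4]
gripper_width: 0.0315
```

>>> {"fn": "carry_out", "kwargs": {
  "deltas": [
    {"offset": [0.3, 0, 0], "dr": [0, 0, 0], "gripper": -0.6},
    {"offset": [0.5, 0, 0], "dr": [0, 0, 0], "gripper": -0.6},
    {"offset": [0.5, 0, 0], "dr": [0, 0, 0], "gripper": -0.2},
    {"offset": [0.5, 0, 0], "dr": [0, 0, 0], "gripper": 0.1},
    {"offset": [0.5, 0, 0], "dr": [0, 0, 0], "gripper": 0.1}
  ]
}}

```text
time: 17.78
tcp_pos: [0.5905, -0.1038, 0.1202]
tool_rot: [0.009, 0.705, -0.012, 0.709]
wrist_force: [-0.7, 0.6, -0.3]
gripper_width: 0.047
```

>>> {"fn": "carry_out", "kwargs": {
  "deltas": [
    {"offset": [-3, 0, 0], "dr": [0, 0, 0], "gripper": 0.1},
    {"offset": [-6, 0, 0], "dr": [0, 0, 0], "gripper": 0.2},
    {"offset": [-9, 0, 0], "dr": [0, 0, 0], "gripper": 0.2},
    {"offset": [-10, 4, 0], "dr": [0, 0, 0], "gripper": 0.2},
    {"offset": [-10, 8, 0], "dr": [0, 0, 0], "gripper": 0.2}
  ]
}}

```text
time: 18.2
tcp_pos: [0.5953, -0.025, 0.2243]
tool_rot: [0.01, 0.702, -0.014, 0.712]
wrist_force: [1.1, 0.4, -0.3]
gripper_width: 0.051
```

>>> {"fn": "carry_out", "kwargs": {
  "deltas": [
    {"offset": [0, 4, 0], "dr": [0, 0, 0], "gripper": 0.2},
    {"offset": [0, 8, 0], "dr": [0, 0, 0], "gripper": 0.2},
    {"offset": [0, 12, 0], "dr": [0, 0, 0], "gripper": 0.2},
    {"offset": [0, 16, 0], "dr": [0, 0, 0], "gripper": 0.2},
    {"offset": [0, 20, 0], "dr": [0, 0, 0], "gripper": 0.2}
  ]
}}

```text
time: 18.62
tcp_pos: [0.6017, 0.1767, 0.2236]
tool_rot: [0.01, 0.702, -0.014, 0.712]
wrist_force: [0.3, 0.2, 0.5]
gripper_width: 0.0514
```

```bash
python3 -c "
from h import *
st();plan([.5598,.4150,.15],82)
d=get_image('top');
for b in blanks(d):print(b)
cv2.imwrite('pics/t12.png',cv2.resize(d['color'][165:265,160:440,::-1],None,fx=2.8,fy=2.8))
d=get_image('scene');sblanks(d);cv2.imwrite('pics/s12.png',cv2.resize(d['color'][110:290,190:430,::-1],None,fx=3.3,fy=3.3))"
```

```text
t 18.62 tcp [0.6017 0.1767 0.2236] head 88.1 xax [ 0.014 -0.006 -1.   ] q [ 0.22  0.37  1.39 -0.01  1.37 -1.31] F [0.3 0.2 0.5] w 0.0514
off [ 7.17 23.71 -5.1 ] dr [6.1 0.8 0.3] half 0
off [ 7.17 23.71 -5.1 ] dr [-173.9   -0.4    1.2] half 180
(np.int32(119), array([214.5, 213.8]), array([0.5596, 0.4136], dtype=float32), np.float32(-7.8), (0.029, 0.064, 83.8))
S 78 [391.9 148.3] [0.4269 0.4113] -78.7
S 121 [415.6 171.1] [0.5597 0.4158] -8.6
```

View pics/s12.png

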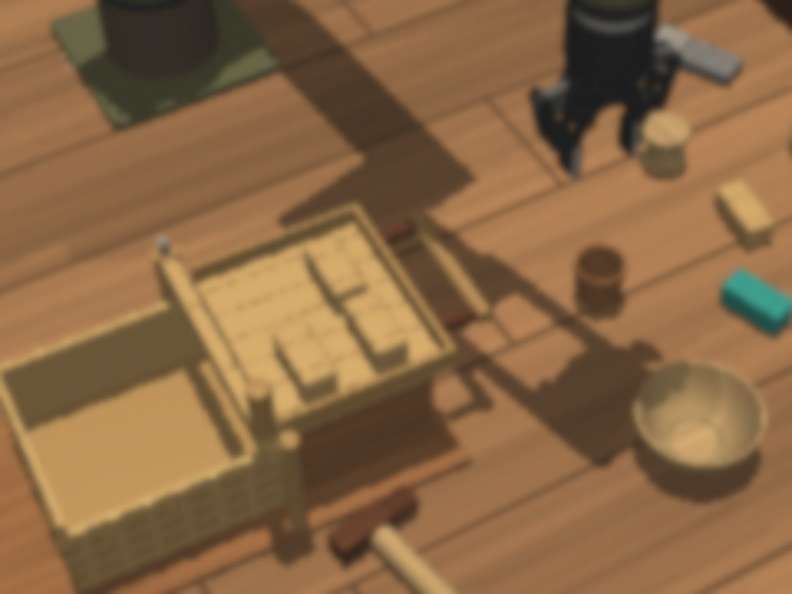

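View pics/t12.png

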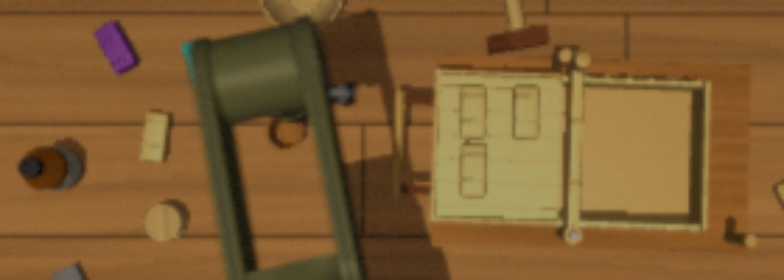

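>>> {"fn": "carry_out", "kwargs": {
  "deltas": [
    {"offset": [0, 4, -1], "dr": [3, 0.8, 0], "gripper": 0.2},
    {"offset": [0, 8, -2], "dr": [6, 0.8, 0], "gripper": 0.2},
    {"offset": [1, 12, -3], "dr": [6, 0.8, 0], "gripper": 0.2},
    {"offset": [3, 16, -4], "dr": [6, 0.8, 0], "gripper": 0.2},
    {"offset": [5, 20, -5], "dr": [6, 0.8, 0], "gripper": 0.2}
  ]
}}

```text
time: 19.13
tcp_pos: [0.5611, 0.3715, 0.1792]
tool_rot: [0.047, 0.705, -0.047, 0.706]
wrist_force: [1.3, -0.5, -1.0]
gripper_width: 0.0513
```

```bash
python3 -c "
from h import *
st();plan([.5598,.4148,.07],82)"
```

```text
t 19.13 tcp [0.5611 0.3715 0.1792] head 82.4 xax [ 0.003  0.    -1.   ] q [ 0.52  0.47  1.34 -0.    1.33 -0.92] F [ 1.3 -0.5 -1. ] w 0.0513
off [10.92  4.27 -0.73] dr [ 0.4  0.1 -0. ] half 0
off [10.92  4.27 -0.73] dr [-179.6    0.     0.2] half 180
```

>>> {"fn": "carry_out", "kwargs": {
  "deltas": [
    {"offset": [2, 3.5, -0.7], "dr": [0.4, 0, 0], "gripper": 0.2},
    {"offset": [5, 4.2, -0.7], "dr": [0.4, 0, 0], "gripper": 0.2},
    {"offset": [8, 4.2, -0.7], "dr": [0.4, 0, 0], "gripper": 0.2},
    {"offset": [10.5, 4.2, -0.7], "dr": [0.4, 0, 0], "gripper": 0.2},
    {"offset": [10.7, 4.2, -0.7], "dr": [0.4, 0, 0], "gripper": 0.2}
  ]
}}

```text
time: 19.55
tcp_pos: [0.5564, 0.4115, 0.0662]
tool_rot: [0.047, 0.708, -0.051, 0.703]
wrist_force: [-1.6, -1.4, -0.9]
gripper_width: 0.0512
```

>>> {"fn": "carry_out", "kwargs": {
  "deltas": [
    {"offset": [0, 0, 0], "dr": [0, 0, 0], "gripper": 0.2}
  ]
}}

```text
time: 19.63
tcp_pos: [0.5563, 0.4108, 0.0654]
tool_rot: [0.046, 0.708, -0.052, 0.703]
wrist_force: [1.1, 0.6, 0.0]
gripper_width: 0.0509
```

```bash
python3 -c "
from h import *
st();plan([.5598,.4148,.006],82);d=get_image('scene');sblanks(d)"
```

```text
t 19.63 tcp [0.5563 0.4108 0.0654] head 82.0 xax [-0.008 -0.007 -1.   ] q [ 0.58  0.6   1.41 -0.    1.14 -0.85] F [1.1 0.6 0. ] w 0.0509
off [5.93 0.5  0.34] dr [ 0.  -0.4  0.5] half 0
off [5.93 0.5  0.34] dr [-180.    -0.8   -0.6] half 180
S 84 [391.4 148. ] [0.4246 0.4104] -81.2
```

>>> {"fn": "carry_out", "kwargs": {
  "deltas": [
    {"offset": [1, 0.5, 0.3], "dr": [0, 0, 0], "gripper": 0.2},
    {"offset": [3, 0.5, 0.3], "dr": [0, 0, 0], "gripper": 0.2},
    {"offset": [5, 0.5, 0.3], "dr": [0, 0, 0], "gripper": 0.2},
    {"offset": [5.9, 0.5, 0.3], "dr": [0, 0, 0], "gripper": 0.2},
    {"offset": [5.9, 0.5, 0.3], "dr": [0, 0, 0], "gripper": 0.2}
  ]
}}

```text
time: 20.1
tcp_pos: [0.5585, 0.4136, 0.0049]
tool_rot: [0.046, 0.709, -0.053, 0.702]
wrist_force: [-0.4, 0.5, -0.5]
gripper_width: 0.0511
```

>>> {"fn": "carry_out", "kwargs": {
  "deltas": [
    {"offset": [0, 0, 0], "dr": [0, 0, 0], "gripper": 0.2}
  ]
}}

```text
time: 20.18
tcp_pos: [0.5594, 0.414, 0.0057]
tool_rot: [0.046, 0.709, -0.053, 0.702]
wrist_force: [-0.8, 0.8, 0.2]
gripper_width: 0.0512
```

>>> {"fn": "carry_out", "kwargs": {
  "deltas": [
    {"offset": [0, 0, 0], "dr": [0, 0, 0], "gripper": -0.6},
    {"offset": [0, 0, 0], "dr": [0, 0, 0], "gripper": -0.6},
    {"offset": [0, 0, 0], "dr": [0, 0, 0], "gripper": -0.6},
    {"offset": [0, 0, 0], "dr": [0, 0, 0], "gripper": -0.6},
    {"offset": [-3, 0, 0], "dr": [0, 0, 0], "gripper": -0.6}
  ]
}}

```text
time: 20.6
tcp_pos: [0.5561, 0.4119, 0.0311]
tool_rot: [0.044, 0.711, -0.055, 0.699]
wrist_force: [-0.9, -0.1, -1.8]
gripper_width: 0.0316
```

>>> {"fn": "carry_out", "kwargs": {
  "deltas": [
    {"offset": [-4, 0, 0], "dr": [0, 0, 0], "gripper": -0.6},
    {"offset": [-8, 0, 0], "dr": [0, 0, 0], "gripper": -0.6},
    {"offset": [-12, -3, 0], "dr": [-1, 0, 0], "gripper": -0.6},
    {"offset": [-16, -7, 0], "dr": [-3, 0, 0], "gripper": -0.6},
    {"offset": [-19, -11, 0], "dr": [-6, 0, 0], "gripper": -0.6}
  ]
}}

```text
time: 21.02
tcp_pos: [0.5475, 0.3296, 0.2049]
tool_rot: [0.007, 0.712, -0.016, 0.702]
wrist_force: [-0.4, 0.1, -1.3]
gripper_width: 0.0314
```

```bash
python3 -c "
from h import *
st();plan([.509,-.103,.22],88.5)"
```

```text
t 21.02 tcp [0.5475 0.3296 0.2049] head 88.2 xax [-0.016 -0.012 -1.   ] q [ 0.48  0.42  1.37 -0.    1.38 -1.06] F [-0.4  0.1 -1.3] w 0.0314
off [ -0.91 -43.37  -2.47] dr [-0.3 -0.9  0.7] half 0
off [ -0.91 -43.37  -2.47] dr [179.6   1.2   1.4] half 180
```

>>> {"fn": "carry_out", "kwargs": {
  "deltas": [
    {"offset": [-0.9, -4, -0.2], "dr": [0, -0.9, 0.7], "gripper": -0.6},
    {"offset": [-0.9, -8, -0.4], "dr": [0, -0.9, 0.7], "gripper": -0.6},
    {"offset": [-0.9, -12, -0.6], "dr": [0, -0.9, 0.7], "gripper": -0.6},
    {"offset": [-0.9, -16, -0.8], "dr": [0, -0.9, 0.7], "gripper": -0.6},
    {"offset": [-0.9, -20, -1], "dr": [0, -0.9, 0.7], "gripper": -0.6}
  ]
}}

```text
time: 21.43
tcp_pos: [0.5305, 0.1285, 0.2172]
tool_rot: [0.011, 0.706, -0.011, 0.708]
wrist_force: [0.5, -0.6, -0.8]
gripper_width: 0.0319
```

>>> {"fn": "carry_out", "kwargs": {
  "deltas": [
    {"offset": [0, -4, -0.2], "dr": [0, 0, 0], "gripper": -0.6},
    {"offset": [0, -8, -0.4], "dr": [0, 0, 0], "gripper": -0.6},
    {"offset": [0, -12, -0.6], "dr": [0, 0, 0], "gripper": -0.6},
    {"offset": [0, -16, -0.8], "dr": [0, 0, 0], "gripper": -0.6},
    {"offset": [0, -19, -1], "dr": [0, 0, 0], "gripper": -0.6}
  ]
}}

```text
time: 21.85
tcp_pos: [0.5137, -0.064, 0.2177]
tool_rot: [0.011, 0.706, -0.012, 0.708]
wrist_force: [-0.5, 0.2, -1.5]
gripper_width: 0.0316
```

```bash
python3 -c "
from h import *
st();plan([.509,-.103,.18],88.5)"
```

```text
t 21.85 tcp [ 0.5137 -0.064   0.2177] head 88.1 xax [ 0.002 -0.002 -1.   ] q [-0.2   0.23  1.62 -0.    1.29 -1.74] F [-0.5  0.2 -1.5] w 0.0316
off [ 3.78 -3.91 -0.35] dr [-0.4  0.1  0.1] half 0
off [ 3.78 -3.91 -0.35] dr [179.6   0.2  -0.2] half 180
```

>>> {"fn": "carry_out", "kwargs": {
  "deltas": [
    {"offset": [0.5, -3, -0.3], "dr": [-0.4, 0, 0], "gripper": -0.6},
    {"offset": [2, -3.9, -0.3], "dr": [-0.4, 0, 0], "gripper": -0.6},
    {"offset": [4, -3.9, -0.3], "dr": [-0.4, 0, 0], "gripper": -0.6},
    {"offset": [6, -3.9, -0.3], "dr": [-0.4, 0, 0], "gripper": -0.6},
    {"offset": [6, -3.9, -0.3], "dr": [-0.4, 0, 0], "gripper": -0.6}
  ]
}}

```text
time: 22.27
tcp_pos: [0.5063, -0.1027, 0.1546]
tool_rot: [0.01, 0.709, -0.009, 0.705]
wrist_force: [-0.5, 0.0, -1.1]
gripper_width: 0.032
```

>>> {"fn": "carry_out", "kwargs": {
  "deltas": [
    {"offset": [0, 0, 0], "dr": [0, 0, 0], "gripper": -0.6}
  ]
}}

```text
time: 22.35
tcp_pos: [0.506, -0.1026, 0.1544]
tool_rot: [0.01, 0.709, -0.009, 0.705]
wrist_force: [0.4, 0.0, -0.0]
gripper_width: 0.032
```

```bash
python3 -c "
from h import *
st();plan([.509,-.103,.119],88.5)"
```

```text
t 22.35 tcp [ 0.506  -0.1026  0.1544] head 88.4 xax [-0.006  0.001 -1.   ] q [-0.28  0.29  1.71 -0.    1.15 -1.82] F [ 0.4  0.  -0. ] w 0.032
off [ 3.54 -0.03  0.33] dr [-0.1 -0.3 -0. ] half 0
off [ 3.54 -0.03  0.33] dr [179.9  -0.    0.5] half 180
```

>>> {"fn": "carry_out", "kwargs": {
  "deltas": [
    {"offset": [2, 0, 0.3], "dr": [0, 0, 0], "gripper": -0.6},
    {"offset": [3, 0, 0.3], "dr": [0, 0, 0], "gripper": -0.6},
    {"offset": [3.4, 0, 0.3], "dr": [0, 0, 0], "gripper": -0.6},
    {"offset": [3.6, 0, 0.3], "dr": [0, 0, 0], "gripper": -0.6},
    {"offset": [3.6, 0, 0.3], "dr": [0, 0, 0], "gripper": -0.6}
  ]
}}

```text
time: 22.77
tcp_pos: [0.5084, -0.1022, 0.1198]
tool_rot: [0.01, 0.709, -0.009, 0.705]
wrist_force: [-2.3, 1.1, 3.8]
gripper_width: 0.0315
```

>>> {"fn": "carry_out", "kwargs": {
  "deltas": [
    {"offset": [0.1, 0, 0], "dr": [0, 0, 0], "gripper": -0.6},
    {"offset": [0.1, 0, 0], "dr": [0, 0, 0], "gripper": -0.2},
    {"offset": [0.1, 0, 0], "dr": [0, 0, 0], "gripper": 0.1},
    {"offset": [0.1, 0, 0], "dr": [0, 0, 0], "gripper": 0.1}
  ]
}}

```text
time: 23.1
tcp_pos: [0.5088, -0.1023, 0.1192]
tool_rot: [0.009, 0.709, -0.009, 0.705]
wrist_force: [0.3, 0.1, 0.2]
gripper_width: 0.0471
```

>>> {"fn": "carry_out", "kwargs": {
  "deltas": [
    {"offset": [-3, 0, 0], "dr": [0, 0, 0], "gripper": 0.1},
    {"offset": [-6, 0, 0], "dr": [0, 0, 0], "gripper": 0.2},
    {"offset": [-10, 0, 0], "dr": [0, 0, 0], "gripper": 0.2},
    {"offset": [-13, 2, 0], "dr": [0, 0, 0], "gripper": -1},
    {"offset": [-13, 5, 0], "dr": [0, 0, 0], "gripper": -1}
  ]
}}

```text
time: 23.52
tcp_pos: [0.5157, -0.0547, 0.2563]
tool_rot: [0.009, 0.704, -0.012, 0.71]
wrist_force: [2.4, -0.0, 0.1]
gripper_width: 0.0278
```

```bash
python3 -c "
from h import *
st()
d=get_image('top');
cv2.imwrite('pics/t13.png',cv2.resize(d['color'][165:265,160:440,::-1],None,fx=2.8,fy=2.8))
d=get_image('scene');sblanks(d);cv2.imwrite('pics/s13.png',cv2.resize(d['color'][110:290,190:430,::-1],None,fx=3.3,fy=3.3))"
```

```text
t 23.52 tcp [ 0.5157 -0.0547  0.2563] head 88.3 xax [ 0.008 -0.003 -1.   ] q [-0.19  0.19  1.57 -0.    1.37 -1.73] F [ 2.4 -0.   0.1] w 0.0278
S 82 [391.4 148. ] [0.4247 0.4105] 85.4
```

View pics/s13.png

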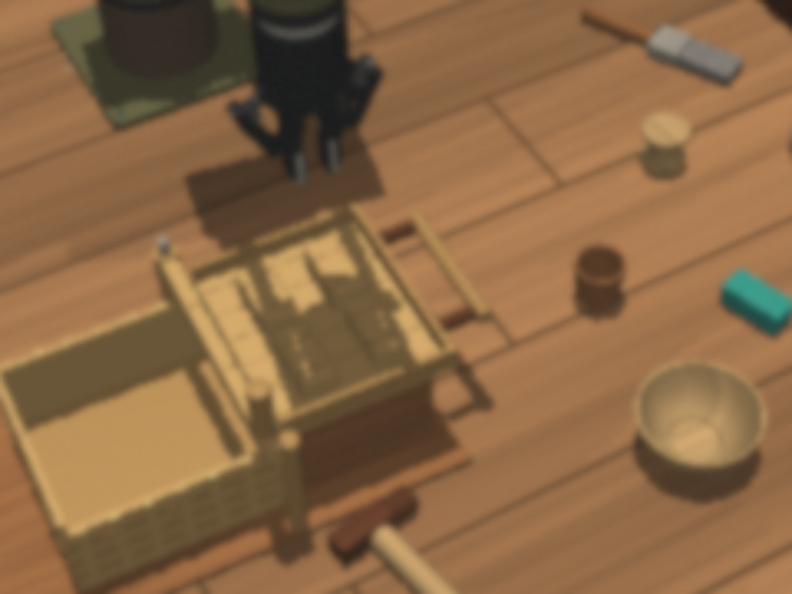

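View pics/t13.png

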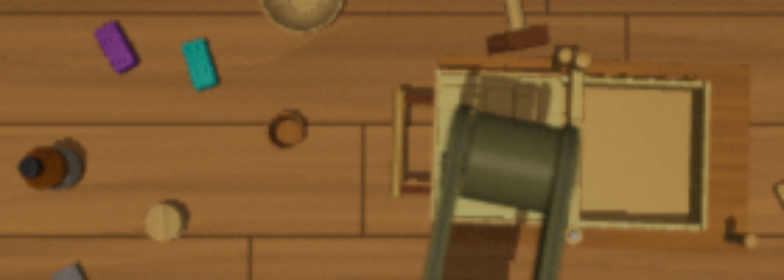

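```bash
cat >> h.py <<'E'
PIN=np.array([.4278,-.1644]);PHI0=np.radians(-1.5)
def gatepose(th,gap,side=1,z=.166):
    """tool pose pushing knob: side=1 opening (from tray side), -1 closing"""
    f=PHI0-th;K=PIN+.225*np.array([np.cos(f),np.sin(f)]);t=np.array([np.sin(f),-np.cos(f)])
    p=K-side*gap*t;return np.array([p[0],p[1],z]),np.degrees(f)
def rows(ths,gap,side,z=.166):
    s=get_state();Rt=R.from_quat(s["tool_rot"]).as_matrix()
    for th in ths:
        p,h=gatepose(th,gap,side,z);off=Rt.T@(p-s["tcp_pos"])*100
        dr=R.from_matrix(Rt.T@goal(np.radians(h))).as_rotvec(degrees=True);print(round(th,3),p.round(3),"off",off.round(1),"dr",dr.round(1))
E
python3 -c "
from h import *
st();rows([0],.032,1,.256)"
```

```text
t 23.62 tcp [ 0.512  -0.0496  0.2515] head 88.6 xax [-0.001  0.002 -1.   ] q [-0.18  0.2   1.57  0.    1.37 -1.73] F [ 0.4 -0.8  0.4] w 0.013
0 [ 0.654 -0.138  0.256] off [-0.5 -8.5 14.4] dr [90.1 -0.1 -0.1]
```

>>> {"fn": "carry_out", "kwargs": {
  "deltas": [
    {"offset": [-2, -1, 2], "dr": [7, 0, 0], "gripper": -1},
    {"offset": [-2, -2, 4], "dr": [14, 0, 0], "gripper": -1},
    {"offset": [-2, -3, 6], "dr": [21, 0, 0], "gripper": -1},
    {"offset": [-2, -4, 8], "dr": [28, 0, 0], "gripper": -1},
    {"offset": [-2, -5, 10], "dr": [35, 0, 0], "gripper": -1}
  ]
}}

```text
time: 24.03
tcp_pos: [0.6111, -0.1028, 0.2705]
tool_rot: [0.223, 0.672, -0.222, 0.67]
wrist_force: [-0.4, 0.1, -0.1]
gripper_width: -0.0004
```

```bash
python3 -c "
from h import *
st();rows([0],.032,1,.256)"
```

```text
t 24.03 tcp [ 0.6111 -0.1028  0.2705] head 53.3 xax [-0.002  0.002 -1.   ] q [-0.24  0.34  1.32  0.    1.48 -1.17] F [-0.4  0.1 -0.1] w -0.0004
0 [ 0.654 -0.138  0.256] off [ 1.4 -0.3  5.5] dr [54.8 -0.1  0.1]
```

>>> {"fn": "carry_out", "kwargs": {
  "deltas": [
    {"offset": [0, 0, 2], "dr": [7, 0, 0], "gripper": -1},
    {"offset": [0, 0, 4], "dr": [14, 0, 0], "gripper": -1},
    {"offset": [0, -0.3, 5.5], "dr": [21, 0, 0], "gripper": -1},
    {"offset": [0, -0.3, 5.5], "dr": [28, 0, 0], "gripper": -1},
    {"offset": [0, -0.3, 5.5], "dr": [35, 0, 0], "gripper": -1}
  ]
}}

```text
time: 24.45
tcp_pos: [0.6537, -0.1396, 0.2686]
tool_rot: [0.416, 0.573, -0.417, 0.57]
wrist_force: [-0.2, 0.6, 0.8]
gripper_width: 0.0
```

>>> {"fn": "carry_out", "kwargs": {
  "deltas": [
    {"offset": [0, 0, 0], "dr": [7, 0, 0], "gripper": -1},
    {"offset": [0, 0, 0], "dr": [14, 0, 0], "gripper": -1},
    {"offset": [0, 0, 0], "dr": [19, 0, 0], "gripper": -1},
    {"offset": [0, 0, 0], "dr": [19, 0, 0], "gripper": -1}
  ]
}}

```text
time: 24.78
tcp_pos: [0.6532, -0.1401, 0.2673]
tool_rot: [-0.504, -0.497, 0.507, -0.492]
wrist_force: [1.1, 0.9, 0.1]
gripper_width: 0.0001
```

```bash
python3 -c "
from h import *
st();rows([0],.032,1,.18)"
```

```text
t 24.78 tcp [ 0.6532 -0.1401  0.2673] head -1.2 xax [-0.006  0.002 -1.   ] q [-0.27  0.41  1.21  0.    1.52 -0.25] F [1.1 0.9 0.1] w 0.0001
0 [ 0.654 -0.138  0.18 ] off [ 8.7  0.1 -0.2] dr [ 0.3 -0.1  0.4]
```

>>> {"fn": "carry_out", "kwargs": {
  "deltas": [
    {"offset": [3, 0.1, -0.2], "dr": [0.3, 0, 0.4], "gripper": -1},
    {"offset": [6, 0.1, -0.2], "dr": [0.3, 0, 0.4], "gripper": -1},
    {"offset": [8.5, 0.1, -0.2], "dr": [0.3, 0, 0.4], "gripper": -1},
    {"offset": [9.8, 0.1, -0.2], "dr": [0.3, 0, 0.4], "gripper": -1},
    {"offset": [9.8, 0.1, -0.2], "dr": [0.3, 0, 0.4], "gripper": -1}
  ]
}}

```text
time: 25.2
tcp_pos: [0.6503, -0.1374, 0.1644]
tool_rot: [-0.505, -0.497, 0.507, -0.491]
wrist_force: [-0.9, -0.4, -0.4]
gripper_width: -0.0004
```

```bash
python3 -c "
from h import *
st();rows([0.05,.13,.21,.29,.37],.023,1,.167)
d=get_image('scene');sblanks(d);cv2.imwrite('pics/s14.png',cv2.resize(d['color'][110:290,190:370,::-1],None,fx=3.3,fy=3.3))"
```

```text
t 25.2 tcp [ 0.6503 -0.1374  0.1644] head -1.4 xax [-0.009  0.004 -1.   ] q [-0.27  0.47  1.37  0.    1.31 -0.25] F [-0.9 -0.4 -0.4] w -0.0004
0.05 [ 0.654 -0.159  0.167] off [-0.3  0.4  2.1] dr [ 3.  -0.2  0.5]
0.13 [ 0.654 -0.177  0.167] off [-0.3  0.4  3.9] dr [ 7.5 -0.2  0.5]
0.21 [ 0.652 -0.195  0.167] off [-0.3  0.3  5.7] dr [12.1 -0.2  0.5]
0.29 [ 0.649 -0.213  0.167] off [-0.3  0.   7.5] dr [16.7 -0.1  0.5]
0.37 [ 0.644 -0.23   0.167] off [-0.3 -0.4  9.3] dr [21.3 -0.1  0.5]
S 82 [391.4 148. ] [0.4247 0.4105] 85.4
```

View pics/s14.png

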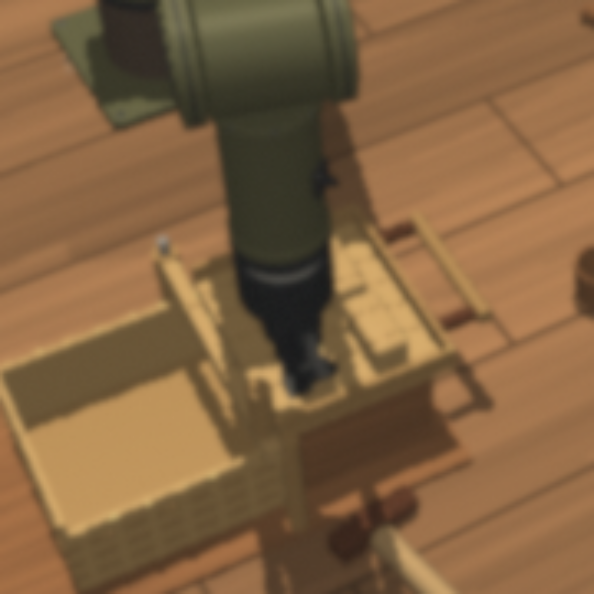

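>>> {"fn": "carry_out", "kwargs": {
  "deltas": [
    {"offset": [-0.3, 0.4, 1.8], "dr": [3, 0, 0.5], "gripper": -1},
    {"offset": [-0.3, 0.4, 3.7], "dr": [7.5, 0, 0.5], "gripper": -1},
    {"offset": [-0.3, 0.3, 5.6], "dr": [12, 0, 0.5], "gripper": -1},
    {"offset": [-0.3, 0, 7.5], "dr": [16.7, 0, 0.5], "gripper": -1},
    {"offset": [-0.3, -0.4, 9.3], "dr": [21.3, 0, 0.5], "gripper": -1}
  ]
}}

```text
time: 25.67
tcp_pos: [0.6465, -0.2317, 0.1712]
tool_rot: [0.591, 0.39, -0.587, 0.392]
wrist_force: [-0.5, 1.1, -0.5]
gripper_width: -0.0002
```

```bash
python3 -c "
from h import *
st();rows([0.45,.53,.61,.69,.77],.022,1,.167)"
```

```text
t 25.67 tcp [ 0.6465 -0.2317  0.1712] head -22.8 xax [ 0.006  0.001 -1.   ] q [-0.41  0.49  1.32  0.    1.32 -0.01] F [-0.5  1.1 -0.5] w -0.0002
0.45 [ 0.638 -0.248  0.167] off [ 0.4 -0.2  1.8] dr [ 4.4 -0.2 -0.3]
0.53 [ 0.631 -0.265  0.167] off [ 0.4 -0.2  3.6] dr [ 9.  -0.2 -0.3]
0.61 [ 0.622 -0.28   0.167] off [ 0.4 -0.4  5.4] dr [13.6 -0.2 -0.3]
0.69 [ 0.612 -0.296  0.167] off [ 0.4 -0.7  7.2] dr [18.2 -0.2 -0.3]
0.77 [ 0.601 -0.31   0.167] off [ 0.4 -1.2  9. ] dr [22.8 -0.2 -0.3]
```

>>> {"fn": "carry_out", "kwargs": {
  "deltas": [
    {"offset": [0.3, -0.2, 1.8], "dr": [4.4, 0, 0], "gripper": -1},
    {"offset": [0.3, -0.2, 3.6], "dr": [9, 0, 0], "gripper": -1},
    {"offset": [0.3, -0.4, 5.4], "dr": [13.6, 0, 0], "gripper": -1},
    {"offset": [0.3, -0.7, 7.2], "dr": [18.2, 0, 0], "gripper": -1},
    {"offset": [0.3, -1.2, 9], "dr": [22.8, 0, 0], "gripper": -1}
  ]
}}

```text
time: 26.08
tcp_pos: [0.6019, -0.3115, 0.17]
tool_rot: [0.658, 0.264, -0.652, 0.268]
wrist_force: [1.0, 0.5, 0.2]
gripper_width: -0.0002
```

```bash
python3 -c "
from h import *
st();rows([0.85,.93,1.01,1.09,1.17],.022,1,.167)
d=get_image('scene');cv2.imwrite('pics/s15.png',cv2.resize(d['color'][110:290,190:370,::-1],None,fx=3.3,fy=3.3))"
```

```text
t 26.08 tcp [ 0.6019 -0.3115  0.17  ] head -45.8 xax [ 0.01  -0.001 -1.   ] q [-0.54  0.48  1.35  0.    1.3   0.26] F [1.  0.5 0.2] w -0.0002
0.85 [ 0.589 -0.323  0.167] off [ 0.3 -0.1  1.8] dr [ 4.4 -0.4 -0.4]
0.93 [ 0.576 -0.336  0.167] off [ 0.3 -0.1  3.6] dr [ 9.  -0.4 -0.4]
1.01 [ 0.561 -0.347  0.167] off [ 0.3 -0.3  5.4] dr [13.6 -0.4 -0.4]
1.09 [ 0.546 -0.357  0.167] off [ 0.2 -0.6  7.1] dr [18.2 -0.5 -0.4]
1.17 [ 0.531 -0.366  0.167] off [ 0.2 -1.1  8.9] dr [22.8 -0.5 -0.4]
```

View pics/s15.png

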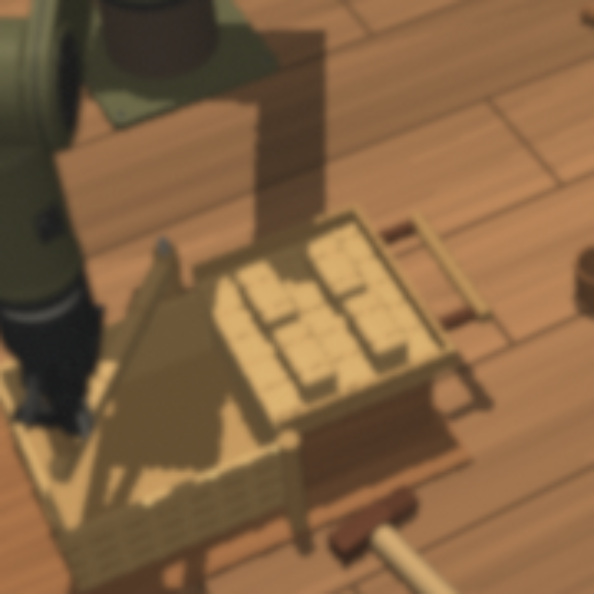

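Four blanks lie on the tray, and the gate is about half open with the knob ahead of the fingers.

>>> {"fn": "carry_out", "kwargs": {
  "deltas": [
    {"offset": [0.2, -0.1, 1.8], "dr": [4.4, 0, 0], "gripper": -1},
    {"offset": [0.2, -0.1, 3.6], "dr": [9, 0, 0], "gripper": -1},
    {"offset": [0.2, -0.3, 5.4], "dr": [13.6, 0, 0], "gripper": -1},
    {"offset": [0.2, -0.6, 7.1], "dr": [18.2, 0, 0], "gripper": -1},
    {"offset": [0.2, -1.1, 8.9], "dr": [22.8, 0, 0], "gripper": -1}
  ]
}}

```text
time: 26.55
tcp_pos: [0.5285, -0.3696, 0.1696]
tool_rot: [0.699, 0.126, -0.692, 0.132]
wrist_force: [0.4, -0.2, 1.2]
gripper_width: -0.0001
```

```bash
python3 -c "
from h import *
st();rows([1.25,1.33,1.40,1.46,1.5],.022,1,.167)"
```

```text
t 26.55 tcp [ 0.5285 -0.3696  0.1696] head -69.0 xax [ 0.011 -0.006 -1.   ] q [-0.68  0.43  1.43  0.    1.27  0.53] F [ 0.4 -0.2  1.2] w -0.0001
1.25 [ 0.514 -0.373  0.167] off [ 0.2 -0.2  1.5] dr [ 4.2 -0.5 -0.5]
1.33 [ 0.497 -0.38   0.167] off [ 0.2 -0.2  3.3] dr [ 8.7 -0.5 -0.5]
1.4 [ 0.482 -0.384  0.167] off [ 0.2 -0.3  4.9] dr [12.7 -0.5 -0.5]
1.46 [ 0.469 -0.387  0.167] off [ 0.2 -0.5  6.2] dr [16.2 -0.6 -0.5]
1.5 [ 0.46  -0.388  0.167] off [ 0.2 -0.7  7.1] dr [18.5 -0.6 -0.4]
```

>>> {"fn": "carry_out", "kwargs": {
  "deltas": [
    {"offset": [0.1, -0.2, 1.5], "dr": [4.2, 0, 0], "gripper": -1},
    {"offset": [0.1, -0.2, 3.2], "dr": [8.7, 0, 0], "gripper": -1},
    {"offset": [0.1, -0.3, 4.8], "dr": [12.7, 0, 0], "gripper": -1},
    {"offset": [0.1, -0.5, 6], "dr": [16.2, 0, 0], "gripper": -1},
    {"offset": [0.1, -0.7, 6.8], "dr": [18.5, 0, 0], "gripper": -1}
  ]
}}

```text
time: 26.97
tcp_pos: [0.4627, -0.389, 0.17]
tool_rot: [0.712, 0.012, -0.702, 0.018]
wrist_force: [1.8, -1.0, 0.4]
gripper_width: 0.0001
```

>>> {"fn": "carry_out", "kwargs": {
  "deltas": [
    {"offset": [0, 0, 0.2], "dr": [0, 0, 0], "gripper": -1},
    {"offset": [0, 0, 0.4], "dr": [0, 0, 0], "gripper": -1}
  ]
}}

```text
time: 27.13
tcp_pos: [0.4596, -0.39, 0.1717]
tool_rot: [0.713, 0.012, -0.701, 0.02]
wrist_force: [1.6, 0.1, 0.5]
gripper_width: -0.0001
```

```bash
python3 -c "
from h import *
st();rows([1.5],.022,1,.167)"
```

```text
t 27.13 tcp [ 0.4596 -0.39    0.1717] head -87.4 xax [ 0.017 -0.011 -1.   ] q [-0.78  0.37  1.53  0.    1.22  0.75] F [1.6 0.1 0.5] w -0.0001
1.5 [ 0.46  -0.388  0.167] off [ 0.5 -0.2 -0. ] dr [ 0.  -0.9 -0.7]
```

Not yet at the stop (low force); press a bit more.

>>> {"fn": "carry_out", "kwargs": {
  "deltas": [
    {"offset": [0.4, -0.2, 0.3], "dr": [0, 0, 0], "gripper": -1},
    {"offset": [0.4, -0.2, 0.6], "dr": [0, 0, 0], "gripper": -1},
    {"offset": [0.4, -0.2, 0.6], "dr": [0, 0, 0], "gripper": -1}
  ]
}}

```text
time: 27.38
tcp_pos: [0.4564, -0.3887, 0.1684]
tool_rot: [0.715, 0.012, -0.699, 0.021]
wrist_force: [5.6, -0.1, 0.8]
gripper_width: -0.0002
```

```bash
python3 -c "
from h import *
st()
d=get_image('scene');cv2.imwrite('pics/s16.png',cv2.resize(d['color'][110:290,170:350,::-1],None,fx=3.3,fy=3.3))"
```

```text
t 27.38 tcp [ 0.4564 -0.3887  0.1684] head -87.3 xax [ 0.022 -0.012 -1.   ] q [-0.78  0.37  1.54  0.01  1.2   0.74] F [ 5.6 -0.1  0.8] w -0.0002
```

View pics/s16.png

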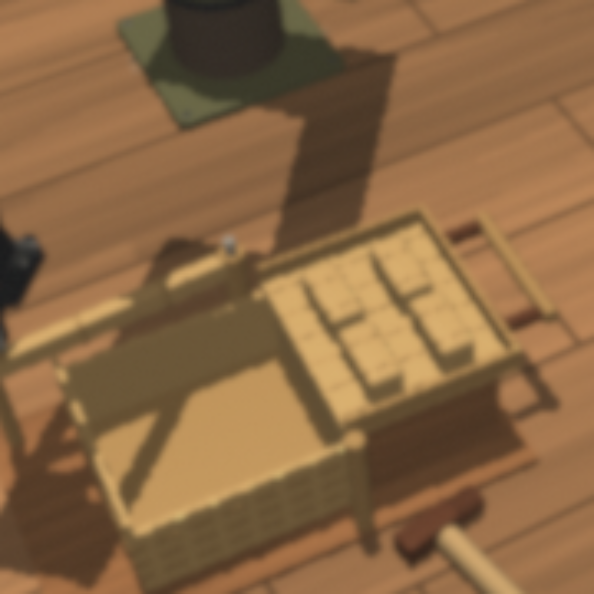

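>>> {"fn": "carry_out", "kwargs": {
  "deltas": [
    {"offset": [0, 0, 0.3], "dr": [0, 0, 0], "gripper": -1},
    {"offset": [0, 0, 0.5], "dr": [0, 0, 0], "gripper": -1},
    {"offset": [0, 0, 0.5], "dr": [0, 0, 0], "gripper": -1},
    {"offset": [0, 0, 0.5], "dr": [0, 0, 0], "gripper": -1}
  ]
}}

```text
time: 27.77
tcp_pos: [0.4565, -0.3887, 0.1686]
tool_rot: [0.717, 0.012, -0.696, 0.022]
wrist_force: [11.2, 1.6, -3.8]
gripper_width: 0.0001
```

>>> {"fn": "carry_out", "kwargs": {
  "deltas": [
    {"offset": [0, 0, -2], "dr": [0, 0, 0], "gripper": -1},
    {"offset": [-3, 0, -3], "dr": [0, 0, 0], "gripper": -1},
    {"offset": [-7, 0, -3], "dr": [0, 0, 0], "gripper": -1},
    {"offset": [-10, 0, -4], "dr": [0, 0, 0], "gripper": -1},
    {"offset": [-10, -4, -5], "dr": [0, 0, 0], "gripper": -0.2}
  ]
}}

```text
time: 28.18
tcp_pos: [0.506, -0.3534, 0.2769]
tool_rot: [0.721, 0.006, -0.692, 0.026]
wrist_force: [2.3, 0.5, 1.3]
gripper_width: 0.0109
```

```bash
python3 -c "
from h import *
st();plan([.548,.0655,.26],-91.5)
d=get_image('top');cv2.imwrite('pics/t17.png',cv2.resize(d['color'][165:265,290:440,::-1],None,fx=5.2,fy=5.2))"
```

```text
t 28.18 tcp [ 0.506  -0.3534  0.2769] head -87.4 xax [ 0.042 -0.027 -0.999] q [-0.68  0.3   1.36  0.01  1.43  0.84] F [2.3 0.5 1.3] w 0.0109
off [  0.74 -41.69  -6.04] dr [ 4.1 -2.4 -1.6] half 0
off [  0.74 -41.69  -6.04] dr [-175.9    2.4   -3.7] half 180
```

View pics/t17.png

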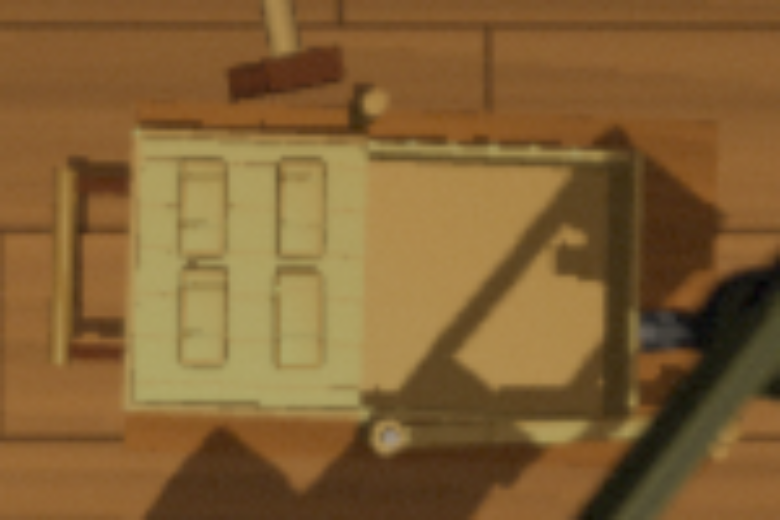

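Gate is open at its post at about (620,430) in the crop, four blanks sit on the tray. Now to the handle.

>>> {"fn": "carry_out", "kwargs": {
  "deltas": [
    {"offset": [0, -4, -0.6], "dr": [4, -2.4, -1.6], "gripper": -0.1},
    {"offset": [0, -8, -1.2], "dr": [4, -2.4, -1.6], "gripper": -0.1},
    {"offset": [0, -12, -1.8], "dr": [4, -2.4, -1.6], "gripper": -0.1},
    {"offset": [0.2, -16, -2.4], "dr": [4, -2.4, -1.6], "gripper": -0.1},
    {"offset": [0.3, -20, -3], "dr": [4, -2.4, -1.6], "gripper": -0.1}
  ]
}}

```text
time: 28.65
tcp_pos: [0.5247, -0.1364, 0.2685]
tool_rot: [-0.705, 0.001, 0.709, 0.012]
wrist_force: [1.2, -0.4, 0.5]
gripper_width: 0.0386
```

>>> {"fn": "carry_out", "kwargs": {
  "deltas": [
    {"offset": [0, -4, -0.5], "dr": [0, 0, 0], "gripper": -0.1},
    {"offset": [0, -8, -1], "dr": [0, 0, 0], "gripper": -0.1},
    {"offset": [0, -12, -1.4], "dr": [0, 0, 0], "gripper": -0.1},
    {"offset": [0, -16, -1.8], "dr": [0, 0, 0], "gripper": -0.1},
    {"offset": [0, -20, -2], "dr": [0, 0, 0], "gripper": -0.1}
  ]
}}

```text
time: 29.07
tcp_pos: [0.5476, 0.0655, 0.2711]
tool_rot: [-0.705, -0.0, 0.71, 0.011]
wrist_force: [0.8, -0.4, 0.5]
gripper_width: 0.0384
```

```bash
python3 -c "
from h import *
st();plan([.548,.0655,.19],-91.5)"
```

```text
t 29.07 tcp [0.5476 0.0655 0.2711] head -90.9 xax [-0.007  0.016 -1.   ] q [0.03 0.24 1.47 0.02 1.44 1.62] F [ 0.8 -0.4  0.5] w 0.0384
off [ 8.11  0.13 -0.1 ] dr [0.6 0.4 0.9] half 0
off [ 8.11  0.13 -0.1 ] dr [-179.4   -1.4    0.7] half 180
```

>>> {"fn": "carry_out", "kwargs": {
  "deltas": [
    {"offset": [3, 0.1, -0.1], "dr": [0.6, 0.4, 0.9], "gripper": -0.1},
    {"offset": [6, 0.1, -0.1], "dr": [0.6, 0.4, 0.9], "gripper": -0.1},
    {"offset": [9, 0.1, -0.1], "dr": [0.6, 0.4, 0.9], "gripper": -0.1},
    {"offset": [11, 0.1, -0.1], "dr": [0.6, 0.4, 0.9], "gripper": -0.1},
    {"offset": [11, 0.1, -0.1], "dr": [0.6, 0.4, 0.9], "gripper": -0.1}
  ]
}}

```text
time: 29.48
tcp_pos: [0.543, 0.0669, 0.156]
tool_rot: [-0.703, 0.009, 0.711, 0.008]
wrist_force: [-1.4, -0.4, -0.8]
gripper_width: 0.0386
```

```bash
python3 -c "
from h import *
st();plan([.548,.0655,.108],-91.5)
d=get_image('scene');cv2.imwrite('pics/s18.png',cv2.resize(d['color'][130:270,230:370,::-1],None,fx=4.2,fy=4.2))"
```

```text
t 29.48 tcp [0.543  0.0669 0.156 ] head -91.4 xax [-0.012 -0.    -1.   ] q [0.05 0.33 1.64 0.   1.18 1.64] F [-1.4 -0.4 -0.8] w 0.0386
off [ 4.8   0.13 -0.56] dr [ 0.1  0.7 -0. ] half 0
off [ 4.8   0.13 -0.56] dr [-179.9    0.     1.1] half 180
```

View pics/s18.png

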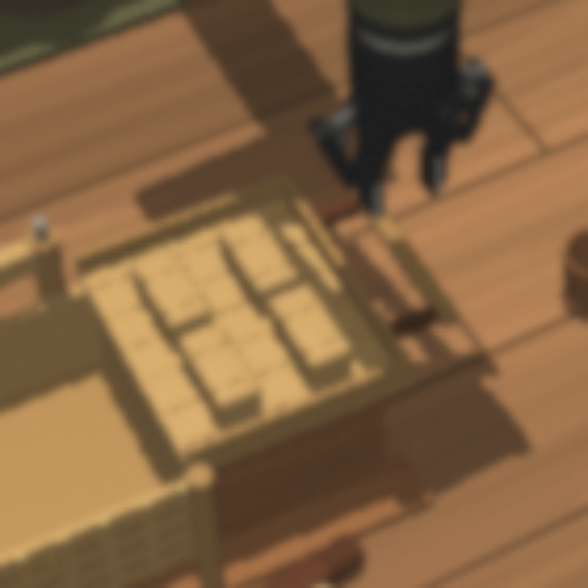

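>>> {"fn": "carry_out", "kwargs": {
  "deltas": [
    {"offset": [2, 0.1, -0.5], "dr": [0, 0.7, 0], "gripper": -0.1},
    {"offset": [3.5, 0.1, -0.5], "dr": [0, 0.7, 0], "gripper": -0.1},
    {"offset": [4.5, 0.1, -0.5], "dr": [0, 0.7, 0], "gripper": -0.1},
    {"offset": [4.7, 0.1, -0.5], "dr": [0, 0.7, 0], "gripper": -0.1},
    {"offset": [4.7, 0.1, -0.5], "dr": [0, 0.7, 0], "gripper": -0.1}
  ]
}}

```text
time: 29.95
tcp_pos: [0.5498, 0.0655, 0.1119]
tool_rot: [0.709, -0.009, -0.705, -0.009]
wrist_force: [0.5, -0.7, -0.1]
gripper_width: 0.0383
```

>>> {"fn": "carry_out", "kwargs": {
  "deltas": [
    {"offset": [0, 0, 0], "dr": [0, 0, 0], "gripper": -0.9},
    {"offset": [0, 0, 0], "dr": [0, 0, 0], "gripper": -0.9},
    {"offset": [0, 0, 0], "dr": [0, 0, 0], "gripper": -0.9},
    {"offset": [0, 0, 0], "dr": [0, 0, 0], "gripper": -0.9},
    {"offset": [0, 0, 0], "dr": [0, 0, 0], "gripper": -0.9}
  ],
  "force": 40
}}

```text
time: 30.37
tcp_pos: [0.5501, 0.0656, 0.1124]
tool_rot: [0.709, -0.009, -0.705, -0.009]
wrist_force: [-0.7, -0.1, 0.0]
gripper_width: 0.0042
```

```bash
cat >> h.py <<'E'
def tray(ths,f=0.0):
    "offsets for lifting; tilt fraction f of tray angle; assumes grip now at th0=0, records reference"
    s=get_state();Rt=R.from_quat(s["tool_rot"]).as_matrix()
    import json,os
    if not os.path.exists("ref.json"):json.dump([s["tcp_pos"].tolist(),s["tool_rot"].tolist()],open("ref.json","w"))
    p0,q0=json.load(open("ref.json"));p0=np.array(p0);R0=R.from_quat(q0).as_matrix()
    ex=np.array([np.cos(PHI0),np.sin(PHI0),0]);ey=np.array([-np.sin(PHI0),np.cos(PHI0),0]);ez=np.array([0,0,1.])
    for th in ths:
        dy=.217*(np.cos(th)-1)-.012*np.sin(th);dz=.217*np.sin(th)+.012*(np.cos(th)-1)
        Rg=R.from_rotvec(ex*f*th).as_matrix()
        # bar centre sits ~g behind TCP along tool x
        g=p0[2]-.116
        bar0=p0-np.array([0,0,g]);bar=bar0+dy*ey+dz*ez
        p=bar+Rg@np.array([0,0,g])
        print(round(th,2),"off",(Rt.T@(p-s["tcp_pos"])*100).round(1),"dr",R.from_matrix(Rt.T@Rg@R0).as_rotvec(degrees=True).round(1))
E
python3 -c "
from h import *
st();tray([.05,.1,.15,.2,.25],.4)
d=get_image('scene');cv2.imwrite('pics/s19.png',cv2.resize(d['color'][130:270,230:370,::-1],None,fx=4.2,fy=4.2))"
```

```text
t 30.37 tcp [0.5501 0.0656 0.1124] head -91.4 xax [ 0.006 -0.    -1.   ] q [ 0.04  0.38  1.7  -0.    1.06  1.64] F [-0.7 -0.1  0. ] w 0.0042
0.05 off [-1.1  0.1 -0. ] dr [ 0.   0.  -1.1]
0.1 off [-2.2  0.2 -0. ] dr [ 0.   0.  -2.3]
0.15 off [-3.2  0.4 -0. ] dr [ 0.   0.  -3.4]
0.2 off [-4.3  0.6 -0. ] dr [ 0.   0.  -4.6]
0.25 off [-5.3  0.9 -0. ] dr [ 0.   0.  -5.7]
```

View pics/s19.png

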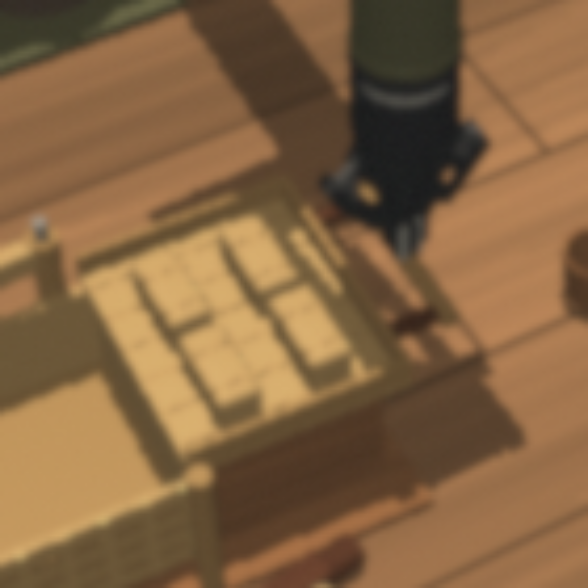

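```bash
python3 -c "
from h import *
d=get_image('scene');cv2.imwrite('pics/s20.png',cv2.resize(d['color'][160:230,290:360,::-1],None,fx=8.5,fy=8.5,interpolation=2))
z=d['z_map'];K=d['intrinsics'];T=d['world_from_camera']
def w(u,v):
    p=np.linalg.solve(K,[u,v,1.])*z[v,u];return (T[:3,:3]@p+T[:3,3]).round(3)
for v in range(175,216,3):
    print(v,[(u,*w(u,v)) for u in range(312,348,2) if w(u,v)[2]>.1])
t=get_image('top');cv2.imwrite('pics/t20.png',cv2.resize(t['color'][180:250,290:360,::-1],None,fx=8.5,fy=8.5,interpolation=2))
"
```

```text
175 [(312, np.float64(0.554), np.float64(0.018), np.float64(0.217)), (314, np.float64(0.56), np.float64(0.022), np.float64(0.22)), (316, np.float64(0.484), np.float64(0.07), np.float64(0.125)), (318, np.float64(0.48), np.float64(0.079), np.float64(0.117)), (320, np.float64(0.56), np.float64(0.042), np.float64(0.21)), (322, np.float64(0.562), np.float64(0.047), np.float64(0.209)), (324, np.float64(0.566), np.float64(0.051), np.float64(0.21)), (326, np.float64(0.568), np.float64(0.057), np.float64(0.21)), (328, np.float64(0.548), np.float64(0.076), np.float64(0.181)), (330, np.float64(0.563), np.float64(0.073), np.float64(0.197)), (332, np.float64(0.564), np.float64(0.08), np.float64(0.193)), (334, np.float64(0.569), np.float64(0.083), np.float64(0.196)), (336, np.float64(0.565), np.float64(0.093), np.float64(0.188)), (338, np.float64(0.562), np.float64(0.102), np.float64(0.18))]
178 [(312, np.float64(0.564), np.float64(0.013), np.float64(0.216)), (314, np.float64(0.561), np.float64(0.021), np.float64(0.209)), (316, np.float64(0.553), np.float64(0.032), np.float64(0.196)), (318, np.flo
[... 5342 characters left out ...]
loat64(0.609), np.float64(0.013), np.float64(0.115)), (322, np.float64(0.62), np.float64(0.013), np.float64(0.127)), (324, np.float64(0.629), np.float64(0.015), np.float64(0.135))]
214 [(312, np.float64(0.622), np.float64(-0.022), np.float64(0.137)), (314, np.float64(0.606), np.float64(-0.006), np.float64(0.109)), (316, np.float64(0.611), np.float64(-0.002), np.float64(0.112)), (318, np.float64(0.616), np.float64(0.002), np.float64(0.116)), (320, np.float64(0.617), np.float64(0.008), np.float64(0.112)), (322, np.float64(0.621), np.float64(0.012), np.float64(0.114)), (324, np.float64(0.634), np.float64(0.012), np.float64(0.128)), (326, np.float64(0.641), np.float64(0.015), np.float64(0.134))]
```

View pics/s20.png

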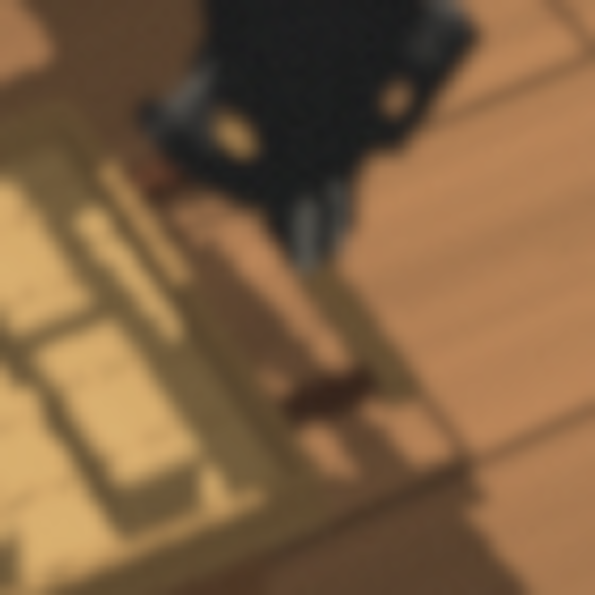

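View pics/t20.png

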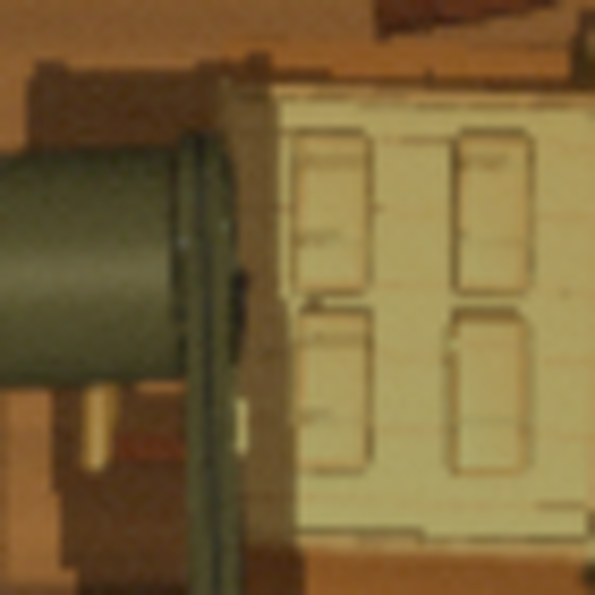

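>>> {"fn": "carry_out", "kwargs": {
  "deltas": [
    {"offset": [0, 0, 0], "dr": [0, 0, 0], "gripper": -0.1},
    {"offset": [0, 0, 0], "dr": [0, 0, 0], "gripper": -0.1},
    {"offset": [0, 0, 0], "dr": [0, 0, 0], "gripper": -0.1},
    {"offset": [0, 0, 0], "dr": [0, 0, 0], "gripper": -0.1}
  ]
}}

```text
time: 30.85
tcp_pos: [0.5498, 0.0655, 0.1119]
tool_rot: [0.709, -0.009, -0.705, -0.009]
wrist_force: [-0.2, 0.1, -0.4]
gripper_width: 0.0384
```

```bash
python3 -c "
from h import *
st()
d=get_image('scene');cv2.imwrite('pics/s21.png',cv2.resize(d['color'][160:230,290:360,::-1],None,fx=8.5,fy=8.5,interpolation=2))
"
```

```text
t 30.85 tcp [0.5498 0.0655 0.1119] head -91.4 xax [ 0.005 -0.    -1.   ] q [ 0.04  0.38  1.7  -0.    1.06  1.64] F [-0.2  0.1 -0.4] w 0.0384
```

View pics/s21.png

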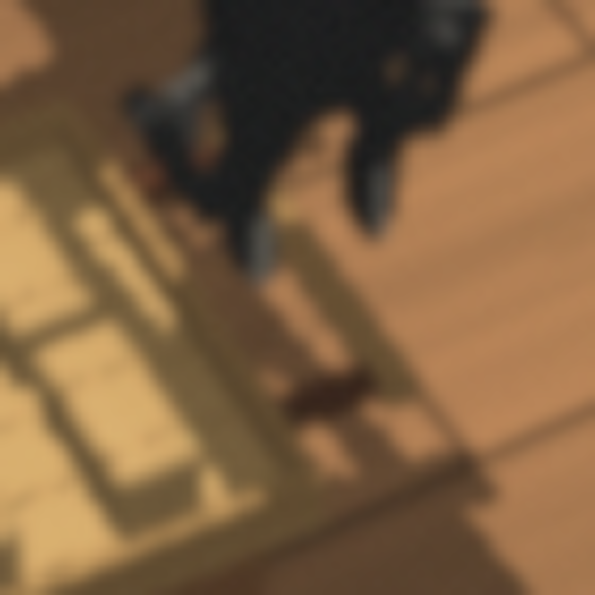

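>>> {"fn": "carry_out", "kwargs": {
  "deltas": [
    {"offset": [0.6, 0, 0], "dr": [0, 0, 0], "gripper": -0.1},
    {"offset": [1.3, 0, 0], "dr": [0, 0, 0], "gripper": -0.1},
    {"offset": [1.5, 0, 0], "dr": [0, 0, 0], "gripper": -0.1},
    {"offset": [1.5, 0, 0], "dr": [0, 0, 0], "gripper": -0.1}
  ]
}}

```text
time: 31.23
tcp_pos: [0.5489, 0.0655, 0.0957]
tool_rot: [0.708, -0.009, -0.706, -0.009]
wrist_force: [0.2, 0.6, 0.5]
gripper_width: 0.039
```

>>> {"fn": "carry_out", "kwargs": {
  "deltas": [
    {"offset": [0, 0, 0], "dr": [0, 0, 0], "gripper": -0.9},
    {"offset": [0, 0, 0], "dr": [0, 0, 0], "gripper": -0.9},
    {"offset": [0, 0, 0], "dr": [0, 0, 0], "gripper": -0.9},
    {"offset": [0, 0, 0], "dr": [0, 0, 0], "gripper": -0.9}
  ]
}}

```text
time: 31.57
tcp_pos: [0.5486, 0.0665, 0.0955]
tool_rot: [0.708, -0.008, -0.706, -0.009]
wrist_force: [-0.1, 4.6, -2.2]
gripper_width: 0.0145
```

```bash
python3 -c "
from h import *
st()
d=get_image('scene');cv2.imwrite('pics/s22.png',cv2.resize(d['color'][160:230,290:360,::-1],None,fx=8.5,fy=8.5,interpolation=2))
"
```

```text
t 31.57 tcp [0.5486 0.0665 0.0955] head -91.4 xax [ 0.002  0.001 -1.   ] q [0.04 0.4  1.72 0.   1.03 1.64] F [-0.1  4.6 -2.2] w 0.0145
```

View pics/s22.png

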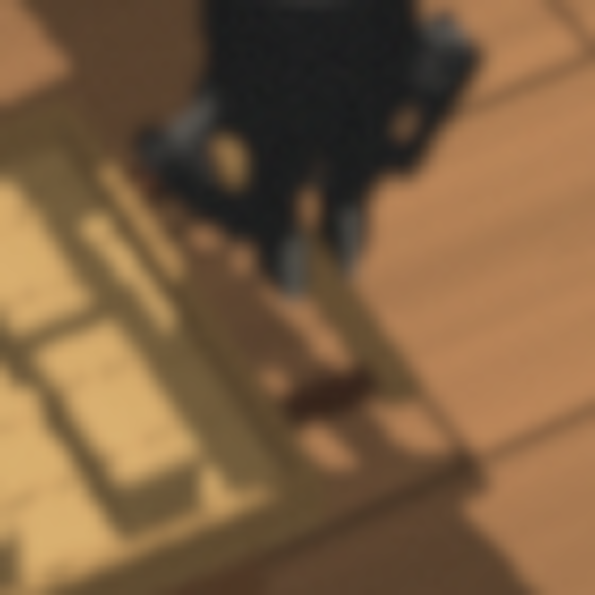

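```bash
rm ref.json; python3 -c "
from h import *
tray([.04,.1,.16,.21,.26],.4)"
```

```text
0.04 off [-0.9  0.  -0. ] dr [ 0.   0.  -0.9]
0.1 off [-2.2  0.1 -0. ] dr [ 0.   0.  -2.3]
0.16 off [-3.4  0.3 -0. ] dr [ 0.   0.  -3.7]
0.21 off [-4.5  0.5 -0. ] dr [ 0.   0.  -4.8]
0.26 off [-5.6  0.8 -0. ] dr [ 0.  0. -6.]
```

>>> {"fn": "carry_out", "kwargs": {
  "deltas": [
    {"offset": [-0.9, 0, 0], "dr": [0, 0, -0.9], "gripper": -0.9},
    {"offset": [-2.2, 0.1, 0], "dr": [0, 0, -2.3], "gripper": -0.9},
    {"offset": [-3.4, 0.3, 0], "dr": [0, 0, -3.7], "gripper": -0.9},
    {"offset": [-4.5, 0.5, 0], "dr": [0, 0, -4.8], "gripper": -0.9},
    {"offset": [-5.6, 0.8, 0], "dr": [0, 0, -6], "gripper": -0.9}
  ],
  "force": 60
}}

```text
time: 32.03
tcp_pos: [0.5482, 0.0583, 0.1523]
tool_rot: [0.707, 0.029, -0.705, -0.047]
wrist_force: [1.7, 1.1, -5.0]
gripper_width: 0.0133
```

```bash
python3 -c "
from h import *
st();tray([.3,.35,.40,.45,.5],.4)
d=get_image('scene');cv2.imwrite('pics/s23.png',cv2.resize(d['color'][130:280,200:350,::-1],None,fx=4,fy=4))"
```

```text
t 32.03 tcp [0.5482 0.0583 0.1523] head -91.4 xax [ 0.004  0.107 -0.994] q [-0.05  0.33  1.66  0.12  1.16  1.5 ] F [ 1.7  1.1 -5. ] w 0.0133
0.3 off [-0.7  0.2 -0. ] dr [ 0.   0.  -0.8]
0.35 off [-1.8  0.4 -0. ] dr [ 0.   0.  -1.9]
0.4 off [-2.8  0.7 -0. ] dr [ 0.   0.  -3.1]
0.45 off [-3.8  1.1 -0. ] dr [ 0.   0.  -4.2]
0.5 off [-4.8  1.5 -0. ] dr [ 0.   0.  -5.4]
```

View pics/s23.png

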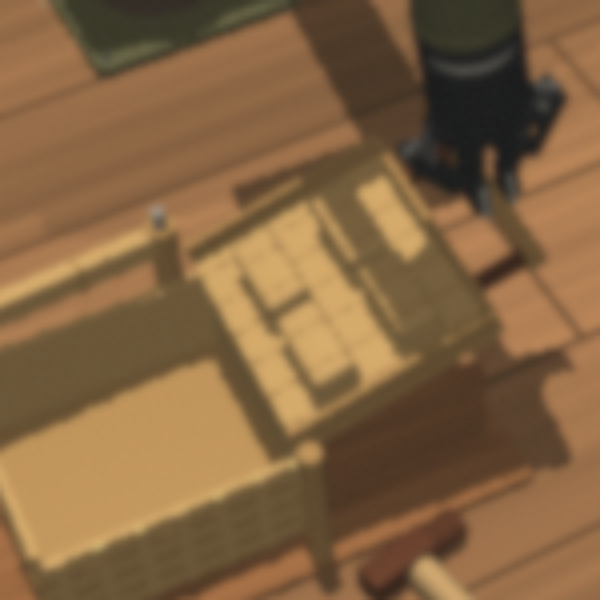

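Tray is lifting with the handle held and the gate open; carry on.

>>> {"fn": "carry_out", "kwargs": {
  "deltas": [
    {"offset": [-0.7, 0.2, 0], "dr": [0, 0, -0.8], "gripper": -0.9},
    {"offset": [-1.8, 0.4, 0], "dr": [0, 0, -1.9], "gripper": -0.9},
    {"offset": [-2.8, 0.7, 0], "dr": [0, 0, -3.1], "gripper": -0.9},
    {"offset": [-3.8, 1.1, 0], "dr": [0, 0, -4.2], "gripper": -0.9},
    {"offset": [-4.8, 1.5, 0], "dr": [0, 0, -5.4], "gripper": -0.9}
  ]
}}

```text
time: 32.5
tcp_pos: [0.5475, 0.038, 0.2008]
tool_rot: [0.705, 0.064, -0.702, -0.081]
wrist_force: [1.6, 2.2, -5.3]
gripper_width: 0.0134
```

```bash
python3 -c "
from h import *
st();tray([.54,.58,.62,.66,.7],.4)
d=get_image('scene');cv2.imwrite('pics/s24.png',cv2.resize(d['color'][130:280,200:350,::-1],None,fx=4,fy=4))"
```

```text
t 32.5 tcp [0.5475 0.038  0.2008] head -91.4 xax [ 0.008  0.204 -0.979] q [-0.15  0.29  1.6   0.21  1.28  1.38] F [ 1.6  2.2 -5.3] w 0.0134
0.54 off [-0.6  0.3 -0. ] dr [ 0.  -0.  -0.7]
0.58 off [-1.4  0.6 -0. ] dr [ 0.  -0.  -1.6]
0.62 off [-2.2  1.  -0. ] dr [ 0.  -0.  -2.5]
0.66 off [-2.9  1.3 -0. ] dr [ 0.  -0.  -3.4]
0.7 off [-3.7  1.7 -0. ] dr [ 0.  -0.  -4.4]
```

View pics/s24.png

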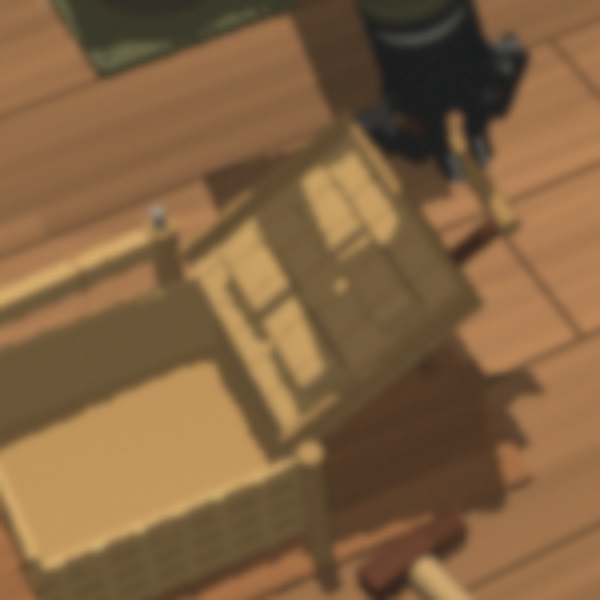

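>>> {"fn": "carry_out", "kwargs": {
  "deltas": [
    {"offset": [-0.6, 0.3, 0], "dr": [0, 0, -0.7], "gripper": -0.9},
    {"offset": [-1.4, 0.6, 0], "dr": [0, 0, -1.6], "gripper": -0.9},
    {"offset": [-2.2, 1, 0], "dr": [0, 0, -2.5], "gripper": -0.9},
    {"offset": [-2.9, 1.3, 0], "dr": [0, 0, -3.4], "gripper": -0.9},
    {"offset": [-3.7, 1.7, 0], "dr": [0, 0, -4.4], "gripper": -0.9}
  ]
}}

```text
time: 32.97
tcp_pos: [0.5465, 0.0134, 0.2356]
tool_rot: [0.702, 0.092, -0.698, -0.109]
wrist_force: [1.1, 4.1, -2.1]
gripper_width: 0.0133
```

>>> {"fn": "carry_out", "kwargs": {
  "deltas": [
    {"offset": [0, 0, 0], "dr": [0, 0, 0], "gripper": -0.9},
    {"offset": [0, 0, 0], "dr": [0, 0, 0], "gripper": -0.9},
    {"offset": [0, 0, 0], "dr": [0, 0, 0], "gripper": -0.9},
    {"offset": [0, 0, 0], "dr": [0, 0, 0], "gripper": -0.9},
    {"offset": [0, 0, 0], "dr": [0, 0, 0], "gripper": -0.9}
  ]
}}

```text
time: 33.38
tcp_pos: [0.5466, 0.0135, 0.2355]
tool_rot: [0.702, 0.092, -0.698, -0.109]
wrist_force: [-0.0, 3.6, 2.5]
gripper_width: 0.0133
```

```bash
python3 -c "
from h import *
st();tray([.73,.76,.79,.82,.85],.4)
d=get_image('scene');cv2.imwrite('pics/s25.png',cv2.resize(d['color'][130:280,200:350,::-1],None,fx=4,fy=4))"
```

```text
t 33.38 tcp [0.5466 0.0135 0.2355] head -91.4 xax [ 0.01  0.28 -0.96] q [-0.25  0.27  1.55  0.28  1.39  1.28] F [-0.   3.6  2.5] w 0.0133
0.73 off [-0.4  0.3 -0.1] dr [ 0.  -0.  -0.5]
0.76 off [-0.9  0.6 -0.1] dr [ 0.  -0.  -1.2]
0.79 off [-1.5  1.  -0.1] dr [ 0.  -0.  -1.9]
0.82 off [-2.   1.3 -0.1] dr [ 0.  -0.  -2.6]
0.85 off [-2.6  1.6 -0.1] dr [ 0.  -0.  -3.3]
```

View pics/s25.png

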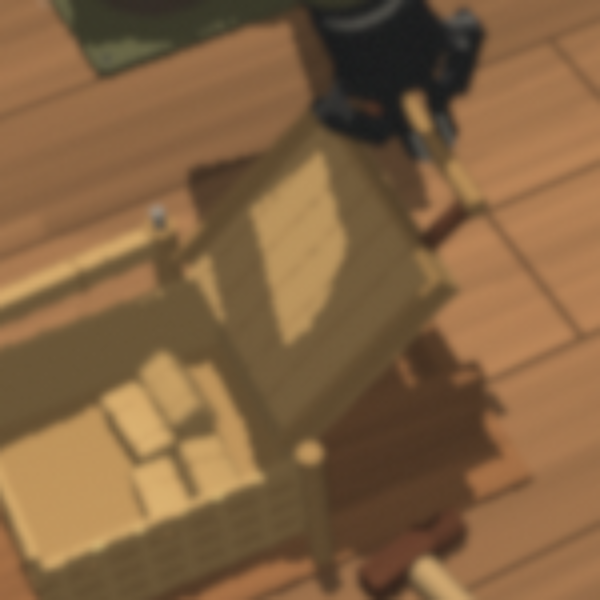

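```bash
python3 -c "
from h import *
tray([.65,.58,.5,.43,.36],.4)"
```

```text
0.65 off [ 1.2 -0.4 -0.1] dr [ 0.  -0.   1.3]
0.58 off [ 2.6 -0.9 -0.1] dr [ 0.  -0.   2.9]
0.5 off [ 4.2 -1.3 -0.1] dr [ 0.  -0.1  4.8]
0.43 off [ 5.7 -1.6 -0.1] dr [ 0.  -0.1  6.4]
0.36 off [ 7.2 -1.8 -0. ] dr [ 0.  -0.1  8. ]
```

>>> {"fn": "carry_out", "kwargs": {
  "deltas": [
    {"offset": [1.2, -0.4, 0], "dr": [0, 0, 1.3], "gripper": -0.9},
    {"offset": [2.6, -0.9, 0], "dr": [0, 0, 2.9], "gripper": -0.9},
    {"offset": [4.2, -1.3, 0], "dr": [0, 0, 4.8], "gripper": -0.9},
    {"offset": [5.7, -1.6, 0], "dr": [0, 0, 6.4], "gripper": -0.9},
    {"offset": [7.2, -1.8, 0], "dr": [0, 0, 8], "gripper": -0.9}
  ]
}}

```text
time: 33.85
tcp_pos: [0.548, 0.0519, 0.1714]
tool_rot: [0.707, 0.042, -0.703, -0.059]
wrist_force: [-0.8, 2.3, 1.8]
gripper_width: 0.0129
```

```bash
python3 -c "
from h import *
st();tray([.28,.2,.12,.05,0],.4)"
```

```text
t 33.85 tcp [0.548  0.0519 0.1714] head -91.4 xax [ 0.008  0.143 -0.99 ] q [-0.08  0.31  1.64  0.15  1.2   1.46] F [-0.8  2.3  1.8] w 0.0129
0.28 off [ 1.7 -0.3 -0. ] dr [ 0.1 -0.1  1.7]
0.2 off [ 3.4 -0.5 -0. ] dr [ 0.1 -0.1  3.5]
0.12 off [ 5.1 -0.5  0. ] dr [ 0.1 -0.1  5.4]
0.05 off [ 6.6 -0.5  0. ] dr [ 0.1 -0.1  7. ]
0 off [ 7.7 -0.4  0. ] dr [ 0.1 -0.1  8.1]
```

>>> {"fn": "carry_out", "kwargs": {
  "deltas": [
    {"offset": [1.7, -0.3, 0], "dr": [0, 0, 1.7], "gripper": -0.9},
    {"offset": [3.4, -0.5, 0], "dr": [0, 0, 3.5], "gripper": -0.9},
    {"offset": [5.1, -0.5, 0], "dr": [0, 0, 5.4], "gripper": -0.9},
    {"offset": [6.6, -0.5, 0], "dr": [0, 0, 7], "gripper": -0.9},
    {"offset": [7.5, -0.4, 0], "dr": [0, 0, 8.1], "gripper": -0.9}
  ]
}}

```text
time: 34.27
tcp_pos: [0.5488, 0.0665, 0.0961]
tool_rot: [0.709, -0.008, -0.706, -0.007]
wrist_force: [0.9, 1.6, 0.5]
gripper_width: 0.0134
```

>>> {"fn": "carry_out", "kwargs": {
  "deltas": [
    {"offset": [0.1, 0, 0], "dr": [0, 0, 0], "gripper": -0.9},
    {"offset": [0.1, 0, 0], "dr": [0, 0, 0], "gripper": -0.9}
  ]
}}

```text
time: 34.43
tcp_pos: [0.5488, 0.0664, 0.0958]
tool_rot: [0.709, -0.008, -0.705, -0.005]
wrist_force: [-2.5, 1.9, 7.4]
gripper_width: 0.0134
```

```bash
python3 -c "
from h import *
st();tray([0],.4)"
```

```text
t 34.43 tcp [0.5488 0.0664 0.0958] head -91.1 xax [ 0.004 -0.004 -1.   ] q [ 0.05  0.4   1.72 -0.    1.02  1.64] F [-2.5  1.9  7.4] w 0.0134
0 off [ 0. -0.  0.] dr [ 0.3 -0.2 -0.3]
```

Fully down (upward reaction 7 N). Release, rise and go to the gate.

>>> {"fn": "carry_out", "kwargs": {
  "deltas": [
    {"offset": [0, 0, 0], "dr": [0, 0, 0], "gripper": -0.1},
    {"offset": [0, 0, 0], "dr": [0, 0, 0], "gripper": -0.1},
    {"offset": [0, 0, 0], "dr": [0, 0, 0], "gripper": -0.1},
    {"offset": [-3, 0, 0], "dr": [0, 0, 0], "gripper": -0.1},
    {"offset": [-7, 0, 0], "dr": [0, 0, 0], "gripper": -0.1}
  ]
}}

```text
time: 34.85
tcp_pos: [0.5452, 0.0659, 0.1625]
tool_rot: [-0.705, 0.009, 0.709, 0.005]
wrist_force: [1.2, -0.1, -1.0]
gripper_width: 0.0385
```

>>> {"fn": "carry_out", "kwargs": {
  "deltas": [
    {"offset": [-4, 0, 0], "dr": [0, 0, 0], "gripper": -1},
    {"offset": [-8, 0, 0], "dr": [0, 0, 0], "gripper": -1},
    {"offset": [-11, 2, 0], "dr": [0, 0, 0], "gripper": -1},
    {"offset": [-11, 6, 1], "dr": [0, 0, 0], "gripper": -1},
    {"offset": [-11, 10, 2], "dr": [0, 0, 0], "gripper": -1}
  ]
}}

```text
time: 35.27
tcp_pos: [0.5259, -0.0341, 0.2759]
tool_rot: [0.708, -0.008, -0.707, -0.003]
wrist_force: [0.7, -0.4, -1.0]
gripper_width: 0.0001
```

```bash
python3 -c "
from h import *
st();rows([1.5],.045,-1,.27)
d=get_image('top');cv2.imwrite('pics/t26.png',cv2.resize(d['color'][165:265,290:440,::-1],None,fx=5.2,fy=5.2))
d=get_image('scene');cv2.imwrite('pics/s26.png',cv2.resize(d['color'][130:280,180:350,::-1],None,fx=4,fy=4))"
```

```text
t 35.27 tcp [ 0.5259 -0.0341  0.2759] head -90.9 xax [ 0.002 -0.007 -1.   ] q [-0.14  0.2   1.51 -0.01  1.43  1.45] F [ 0.7 -0.4 -1. ] w 0.0001
1.5 [ 0.393 -0.391  0.27 ] off [ 0.8 35.9 12.7] dr [-3.5 -0.1 -0.4]
```

View pics/s26.png

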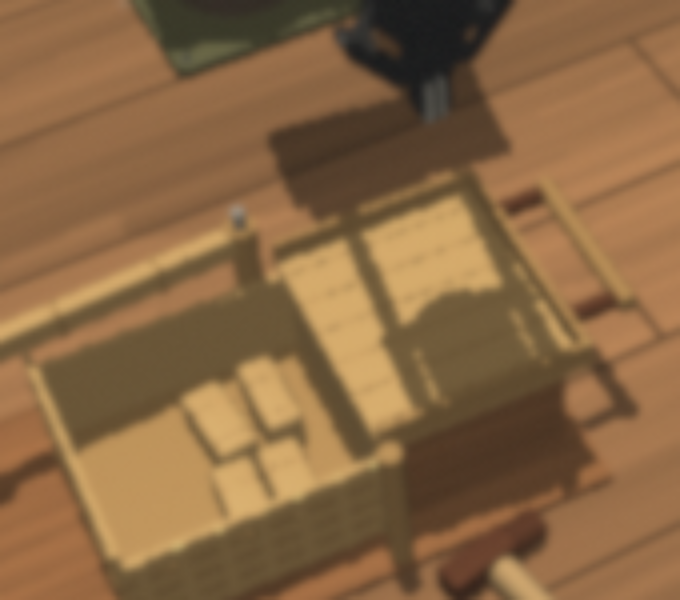

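View pics/t26.png

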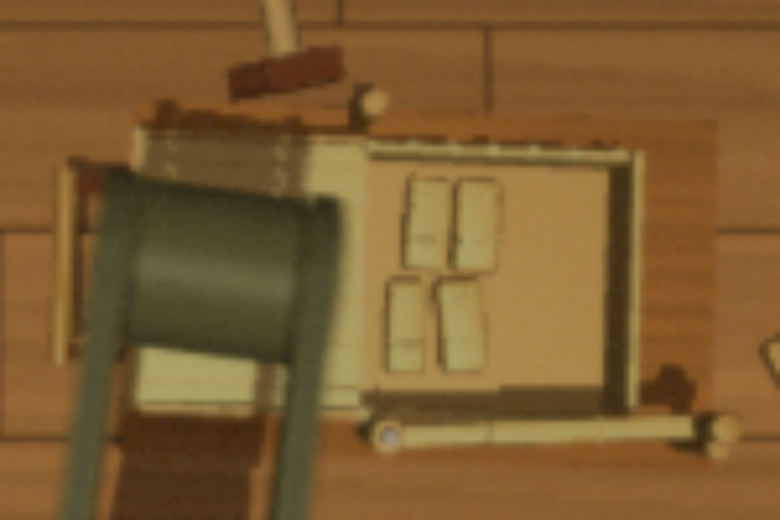

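>>> {"fn": "carry_out", "kwargs": {
  "deltas": [
    {"offset": [0.3, 4, 1.4], "dr": [-3.5, 0, 0], "gripper": -1},
    {"offset": [0.3, 8, 2.8], "dr": [-3.5, 0, 0], "gripper": -1},
    {"offset": [0.3, 12, 4.2], "dr": [-3.5, 0, 0], "gripper": -1},
    {"offset": [0.3, 16, 5.6], "dr": [-3.5, 0, 0], "gripper": -1},
    {"offset": [0.3, 20, 7], "dr": [-3.5, 0, 0], "gripper": -1}
  ]
}}

```text
time: 35.78
tcp_pos: [0.45, -0.2297, 0.2725]
tool_rot: [-0.705, -0.01, 0.709, -0.016]
wrist_force: [0.0, -0.9, -0.1]
gripper_width: -0.0001
```

```bash
python3 -c "
from h import *
st();rows([1.5],.045,-1,.26)"
```

```text
t 35.78 tcp [ 0.45   -0.2297  0.2725] head -87.9 xax [-0.005 -0.01  -1.   ] q [-0.55  0.17  1.56 -0.01  1.42  0.99] F [ 0.  -0.9 -0.1] w -0.0001
1.5 [ 0.393 -0.391  0.26 ] off [ 1.4 15.9  6.3] dr [-0.4  0.3 -0.5]
```

>>> {"fn": "carry_out", "kwargs": {
  "deltas": [
    {"offset": [0, 4, 2], "dr": [0, 0, -0.5], "gripper": -1},
    {"offset": [0, 8, 4], "dr": [0, 0, -0.5], "gripper": -1},
    {"offset": [0, 12, 6], "dr": [0, 0, -0.5], "gripper": -1},
    {"offset": [0.3, 15.9, 6.5], "dr": [0, 0, -0.5], "gripper": -1},
    {"offset": [1, 15.9, 6.5], "dr": [0, 0, -0.5], "gripper": -1}
  ]
}}

```text
time: 36.2
tcp_pos: [0.3899, -0.3983, 0.2648]
tool_rot: [-0.705, -0.009, 0.709, -0.014]
wrist_force: [1.2, 0.2, -0.2]
gripper_width: -0.0
```

```bash
python3 -c "
from h import *
st();rows([1.5],.045,-1,.168)"
```

```text
t 36.2 tcp [ 0.3899 -0.3983  0.2648] head -88.2 xax [-0.005 -0.007 -1.   ] q [-0.87  0.25  1.47 -0.01  1.42  0.67] F [ 1.2  0.2 -0.2] w -0.0
1.5 [ 0.393 -0.391  0.168] off [ 9.7 -0.8 -0.4] dr [-0.7  0.3 -0.4]
```

>>> {"fn": "carry_out", "kwargs": {
  "deltas": [
    {"offset": [3, -0.4, -0.4], "dr": [-0.7, 0, -0.4], "gripper": -1},
    {"offset": [6, -0.8, -0.4], "dr": [-0.7, 0, -0.4], "gripper": -1},
    {"offset": [8.5, -0.8, -0.4], "dr": [-0.7, 0, -0.4], "gripper": -1},
    {"offset": [9.4, -0.8, -0.4], "dr": [-0.7, 0, -0.4], "gripper": -1},
    {"offset": [9.4, -0.8, -0.4], "dr": [-0.7, 0, -0.4], "gripper": -1}
  ]
}}

```text
time: 36.62
tcp_pos: [0.3918, -0.389, 0.1677]
tool_rot: [-0.704, -0.017, 0.71, -0.014]
wrist_force: [0.2, 0.2, 0.2]
gripper_width: -0.0001
```

```bash
python3 -c "
from h import *
st();rows([1.46,1.38,1.3,1.22,1.14],.022,-1,.168)"
```

```text
t 36.62 tcp [ 0.3918 -0.389   0.1677] head -87.5 xax [-0.009  0.005 -1.   ] q [-0.86  0.32  1.62 -0.    1.21  0.67] F [0.2 0.2 0.2] w -0.0001
1.46 [ 0.425 -0.39   0.168] off [-0.1  0.3 -3.3] dr [-2.3  0.5  0.3]
1.38 [ 0.443 -0.39   0.168] off [-0.1  0.3 -5.1] dr [-6.9  0.5  0.3]
1.3 [ 0.461 -0.388  0.168] off [-0.1  0.2 -6.9] dr [-11.5   0.5   0.3]
1.22 [ 0.479 -0.385  0.168] off [-0.1 -0.  -8.7] dr [-16.1   0.5   0.4]
1.14 [ 0.496 -0.38   0.168] off [ -0.1  -0.4 -10.5] dr [-20.7   0.5   0.4]
```

>>> {"fn": "carry_out", "kwargs": {
  "deltas": [
    {"offset": [-0.1, 0.2, -1.5], "dr": [0, 0.5, 0.3], "gripper": -1},
    {"offset": [-0.1, 0.3, -3.2], "dr": [-2.3, 0.5, 0.3], "gripper": -1},
    {"offset": [-0.1, 0.3, -5], "dr": [-6.9, 0.5, 0.3], "gripper": -1},
    {"offset": [-0.1, 0.2, -6.9], "dr": [-11.5, 0.5, 0.3], "gripper": -1},
    {"offset": [-0.1, 0, -8.7], "dr": [-16.1, 0.5, 0.4], "gripper": -1}
  ]
}}

```text
time: 37.03
tcp_pos: [0.4816, -0.3859, 0.1701]
tool_rot: [0.699, 0.115, -0.697, 0.117]
wrist_force: [-1.5, -0.3, 0.1]
gripper_width: 0.0004
```

```bash
python3 -c "
from h import *
st();rows([1.14,1.06,.98,.9,.82],.022,-1,.168)
d=get_image('scene');cv2.imwrite('pics/s27.png',cv2.resize(d['color'][130:280,150:350,::-1],None,fx=4,fy=4))"
```

```text
t 37.03 tcp [ 0.4816 -0.3859  0.1701] head -71.1 xax [ 0.004 -0.003 -1.   ] q [-0.74  0.4   1.49 -0.    1.25  0.5 ] F [-1.5 -0.3  0.1] w 0.0004
1.14 [ 0.496 -0.38   0.168] off [ 0.2 -0.1 -1.6] dr [-4.3 -0.1 -0.3]
1.06 [ 0.513 -0.374  0.168] off [ 0.2 -0.1 -3.4] dr [-8.9 -0.1 -0.3]
0.98 [ 0.53  -0.366  0.168] off [ 0.2 -0.3 -5.2] dr [-13.5  -0.1  -0.3]
0.9 [ 0.545 -0.357  0.168] off [ 0.2 -0.6 -7. ] dr [-18.1  -0.1  -0.3]
0.82 [ 0.56  -0.347  0.168] off [ 0.2 -1.1 -8.7] dr [-22.7  -0.1  -0.3]
```

View pics/s27.png

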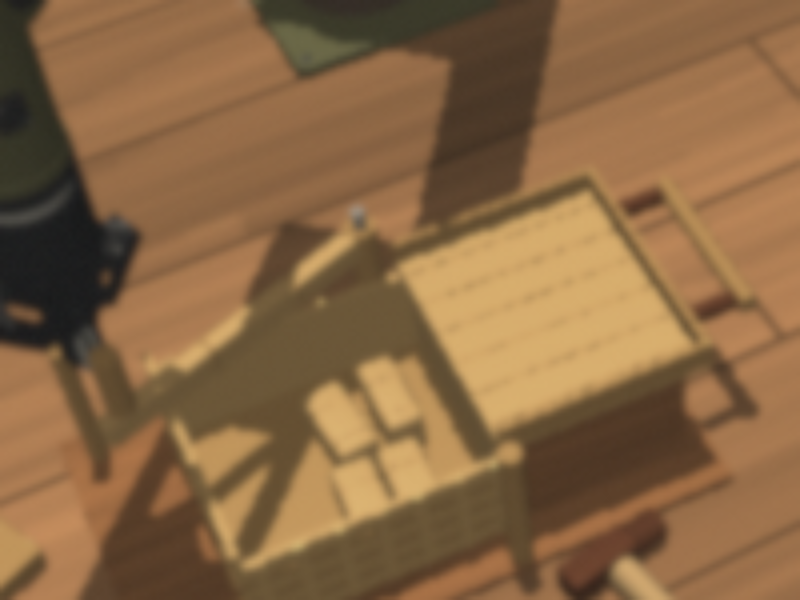

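Gate is moving shut with the fingers behind the knob.

>>> {"fn": "carry_out", "kwargs": {
  "deltas": [
    {"offset": [0.2, -0.1, -1.6], "dr": [-4.3, 0, 0], "gripper": -1},
    {"offset": [0.2, -0.1, -3.4], "dr": [-8.9, 0, 0], "gripper": -1},
    {"offset": [0.2, -0.3, -5.2], "dr": [-13.5, 0, 0], "gripper": -1},
    {"offset": [0.2, -0.6, -7], "dr": [-18.1, 0, 0], "gripper": -1},
    {"offset": [0.2, -1.1, -8.7], "dr": [-22.7, 0, 0], "gripper": -1}
  ]
}}

```text
time: 37.5
tcp_pos: [0.5667, -0.3471, 0.1707]
tool_rot: [0.663, 0.25, -0.657, 0.257]
wrist_force: [-1.1, 0.2, -0.9]
gripper_width: 0.0
```

```bash
python3 -c "
from h import *
st();rows([.74,.66,.58,.5,.42],.022,-1,.168)"
```

```text
t 37.5 tcp [ 0.5667 -0.3471  0.1707] head -48.0 xax [ 0.011 -0.007 -1.   ] q [-0.61  0.46  1.38  0.    1.29  0.22] F [-1.1  0.2 -0.9] w 0.0
0.74 [ 0.575 -0.336  0.168] off [ 0.3 -0.3 -1.3] dr [-4.1 -0.2 -0.7]
0.66 [ 0.588 -0.324  0.168] off [ 0.3 -0.3 -3.1] dr [-8.7 -0.2 -0.7]
0.58 [ 0.6   -0.311  0.168] off [ 0.3 -0.5 -4.9] dr [-13.2  -0.1  -0.7]
0.5 [ 0.611 -0.296  0.168] off [ 0.3 -0.8 -6.7] dr [-17.8  -0.1  -0.7]
0.42 [ 0.621 -0.281  0.168] off [ 0.3 -1.2 -8.5] dr [-22.4  -0.1  -0.7]
```

>>> {"fn": "carry_out", "kwargs": {
  "deltas": [
    {"offset": [0.3, -0.3, -1.3], "dr": [-4.1, 0, -0.5], "gripper": -1},
    {"offset": [0.3, -0.3, -3.1], "dr": [-8.7, 0, -0.5], "gripper": -1},
    {"offset": [0.3, -0.5, -4.9], "dr": [-13.2, 0, -0.5], "gripper": -1},
    {"offset": [0.3, -0.8, -6.7], "dr": [-17.8, 0, -0.5], "gripper": -1},
    {"offset": [0.3, -1.2, -8.5], "dr": [-22.4, 0, -0.5], "gripper": -1}
  ]
}}

```text
time: 37.92
tcp_pos: [0.624, -0.2811, 0.17]
tool_rot: [0.599, 0.375, -0.596, 0.38]
wrist_force: [-1.9, -0.4, 0.7]
gripper_width: -0.0001
```

```bash
python3 -c "
from h import *
st();rows([.35,.27,.19,.11,.04],.022,-1,.168)"
```

```text
t 37.92 tcp [ 0.624  -0.2811  0.17  ] head -25.4 xax [ 0.007 -0.004 -1.   ] q [-0.49  0.49  1.33  0.    1.31 -0.04] F [-1.9 -0.4  0.7] w -0.0001
0.35 [ 0.629 -0.268  0.168] off [ 0.2 -0.1 -1.4] dr [-3.8  0.  -0.5]
0.27 [ 0.637 -0.251  0.168] off [ 0.2 -0.2 -3.3] dr [-8.4  0.  -0.5]
0.19 [ 0.643 -0.234  0.168] off [ 0.2 -0.3 -5.1] dr [-13.    0.1  -0.5]
0.11 [ 0.648 -0.217  0.168] off [ 0.2 -0.6 -6.8] dr [-17.6   0.1  -0.4]
0.04 [ 0.651 -0.201  0.168] off [ 0.2 -1.  -8.4] dr [-21.6   0.1  -0.4]
```

>>> {"fn": "carry_out", "kwargs": {
  "deltas": [
    {"offset": [0.2, -0.1, -1.4], "dr": [-3.8, 0, -0.3], "gripper": -1},
    {"offset": [0.2, -0.2, -3.3], "dr": [-8.4, 0, -0.3], "gripper": -1},
    {"offset": [0.2, -0.3, -5.1], "dr": [-13, 0, -0.3], "gripper": -1},
    {"offset": [0.2, -0.6, -6.8], "dr": [-17.6, 0, -0.3], "gripper": -1},
    {"offset": [0.2, -1, -8.3], "dr": [-21.6, 0, -0.3], "gripper": -1}
  ]
}}

```text
time: 38.33
tcp_pos: [0.6533, -0.2012, 0.1701]
tool_rot: [0.516, 0.481, -0.515, 0.487]
wrist_force: [0.3, -0.8, -0.7]
gripper_width: 0.0003
```

```bash
python3 -c "
from h import *
st();rows([0],.022,-1,.168)"
```

```text
t 38.33 tcp [ 0.6533 -0.2012  0.1701] head -3.6 xax [ 0.007 -0.004 -1.   ] q [-0.36  0.49  1.33 -0.    1.31 -0.3 ] F [ 0.3 -0.8 -0.7] w 0.0003
0 [ 0.652 -0.192  0.168] off [ 0.2 -0.2 -0.9] dr [-2.1  0.2 -0.4]
```

>>> {"fn": "carry_out", "kwargs": {
  "deltas": [
    {"offset": [0.1, -0.2, -0.4], "dr": [-2, 0, 0], "gripper": -1},
    {"offset": [0.1, -0.2, -0.7], "dr": [-2, 0, 0], "gripper": -1},
    {"offset": [0.1, -0.2, -0.9], "dr": [-2, 0, 0], "gripper": -1},
    {"offset": [0.1, -0.2, -1], "dr": [-2, 0, 0], "gripper": -1},
    {"offset": [0.1, -0.2, -1.1], "dr": [-2, 0, 0], "gripper": -1}
  ]
}}

```text
time: 38.75
tcp_pos: [0.6542, -0.1944, 0.1713]
tool_rot: [-0.507, -0.486, 0.507, -0.498]
wrist_force: [1.3, -10.3, -0.8]
gripper_width: 0.0
```

>>> {"fn": "carry_out", "kwargs": {
  "deltas": [
    {"offset": [0, 0, -0.2], "dr": [0, 0, 0], "gripper": -1},
    {"offset": [0, 0, -0.2], "dr": [0, 0, 0], "gripper": -1}
  ]
}}

```text
time: 38.92
tcp_pos: [0.6554, -0.1947, 0.1728]
tool_rot: [-0.508, -0.484, 0.508, -0.5]
wrist_force: [0.7, -5.9, -1.1]
gripper_width: -0.0001
```

Against the stop at the same place (y = −0.194). Back off and check.

>>> {"fn": "carry_out", "kwargs": {
  "deltas": [
    {"offset": [0, 0, 1.5], "dr": [0, 0, 0], "gripper": -1},
    {"offset": [-1, 0, 3], "dr": [0, 0, 0], "gripper": -1},
    {"offset": [-5, 0, 4], "dr": [0, 0, 0], "gripper": -1},
    {"offset": [-9, -2, 7], "dr": [0, 0, 0], "gripper": -1},
    {"offset": [-11, -4, 11], "dr": [0, 0, 0], "gripper": -1}
  ]
}}

```text
time: 39.33
tcp_pos: [0.6208, -0.2872, 0.2794]
tool_rot: [0.508, 0.483, -0.506, 0.502]
wrist_force: [1.4, -1.2, 0.6]
gripper_width: 0.0001
```

>>> {"fn": "carry_out", "kwargs": {
  "deltas": [
    {"offset": [0, -2, 4], "dr": [0, 0, 0], "gripper": -1},
    {"offset": [0, -4, 8], "dr": [0, 0, 0], "gripper": -1},
    {"offset": [0, -6, 12], "dr": [0, 0, 0], "gripper": -1},
    {"offset": [0, -6, 14], "dr": [0, 0, 0], "gripper": -1},
    {"offset": [0, -6, 14], "dr": [0, 0, 0], "gripper": -1}
  ]
}}

```text
time: 39.75
tcp_pos: [0.5545, -0.4322, 0.2814]
tool_rot: [0.51, 0.48, -0.509, 0.501]
wrist_force: [0.6, -0.5, 0.9]
gripper_width: -0.0002
```

```bash
python3 -c "
from h import *
st()
d=get_image('top');cv2.imwrite('pics/t28.png',cv2.resize(d['color'][165:265,160:440,::-1],None,fx=2.8,fy=2.8))
d=get_image('scene');cv2.imwrite('pics/s28.png',cv2.resize(d['color'][120:280,180:440,::-1],None,fx=3,fy=3))"
```

```text
t 39.75 tcp [ 0.5545 -0.4322  0.2814] head -2.1 xax [ 0.022 -0.021 -1.   ] q [-0.72  0.44  1.14 -0.    1.53 -0.68] F [ 0.6 -0.5  0.9] w -0.0002
```

View pics/s28.png

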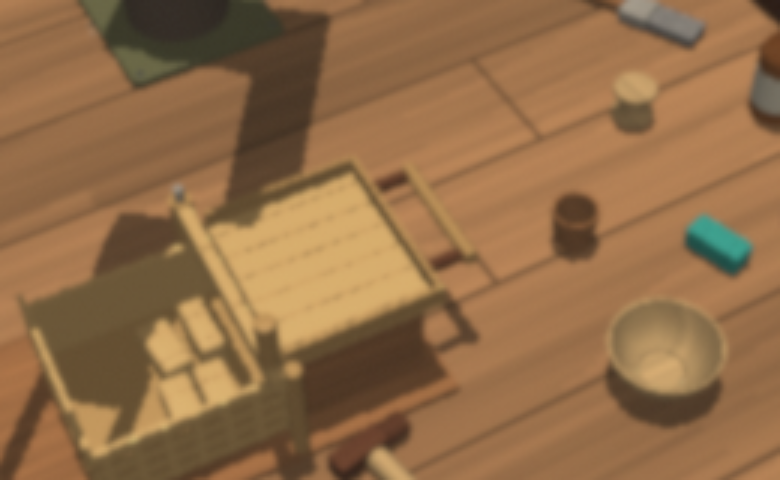

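View pics/t28.png

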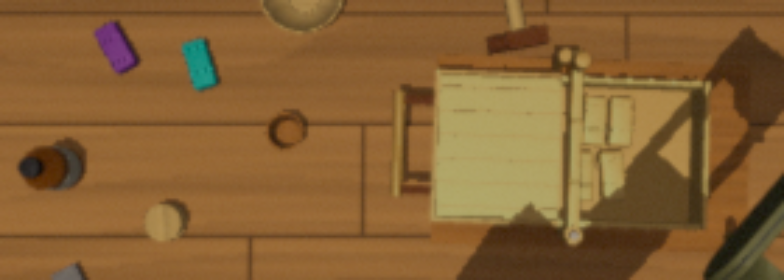

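```bash
python3 -c "
from cell import *
print(close_job())"
```

```text
the job is handed in; nothing more can be done
None
```

The job is handed in, and my last pictures show it finished, but no verdict came back. I shut the gate, loaded all four bamboo blanks onto the tray and opened the gate to its stop. I then tipped the tray so the blanks slid into the basket, lowered it fully, and shut the gate again. It took about 40 s of the 210 s.

- **Last checks:** both cameras show the four blanks flat in the basket and the tray empty and level. The gate knob stands at its post, and the fingers met the stop at the same place as the first time (y = -0.194 m). The cup, spool, bowl, bottle and both coloured look-alikes look unmoved. I never measured the gate and tray angles directly. The offcut was outside the final pictures, but I never worked near it.
- **Retried:** the first grasp of one blank was too high and slipped off; it held on the second, deeper try. The first grip on the handle also closed without the bar between the fingers, and going 16 mm lower fixed it. At that first try the given tip offset put the fingertips below the bar's axis, so they seem to sit higher than stated.

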